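# Lock the dish carrier on the microscope stage

## Robot

A 7-joint arm with a two-finger parallel gripper is mounted at the origin on the work surface. World frame = base frame: x ahead of the robot, y to its left, z up, the work surface at z = 0. Lengths are in m, angles in degrees, forces in N, time in s.
With the tool pointing down it reaches from about 0.375 to 0.925 m from the base axis. Payload 3.1 kg.
Tool frame: the origin (TCP) lies where the fingers leave the gripper's body, on its centre line; the fingertips stand 73 mm ahead of it and the grasp point (between the pads) lies 54 mm ahead of it; z points along the fingers, y is the direction in which the jaws open and shut (so a half turn about z gives the same grasp; the last joint's range is limited). The gripper opens to 85 mm and grips with 20 to 120 N. Pads are 22 mm wide; open, the fingers measure 114 mm over their backs; the gripper's body (76 mm by 85 mm) begins 54 mm behind the grasp point. The pads swing forward as they close: fully open they stand 13 mm farther back than shut.
Start: joints at [59.599, 21.939, 2.515, 91.553, -1.026, 66.532, -2.859], TCP at [0.273, -0.59, 0.304] pointing down, gripper open.
Joint ranges: [-149.38, 149.38], [-23.57, 123.04], [-84.95, 90], [0, 143.3], [-89.99, 269.99], [3.08, 112.72], [-163.45, 163.45]. Speed limits (degrees/s): [159.86, 159.86, 180, 180, 180, 180, 180].

## Interface

Orientations are given as a 3x3 rotation matrix whose columns are the frame's x, y, z axes.
In Python, from plant import state, get_image, hand_in gives the robot as it stands.
- The arm moves only by the tool play_rows, never from a script. Its argument "deltas" is a list of rows, each an object with "xyz": the shift along the tool's x, y, z in mm, a list of three; "delta_rot": the turn, a rotation vector about the tool's x, y, z in rad, a list of three; "jaw": the finger opening in mm, from 0 to 85.4. In form: [{"xyz": [x, y, z], "delta_rot": [rx, ry, rz], "jaw": jaw}, ...]. A call has 1 to 12 rows; each row shifts and turns the commanded pose from where the row before left it, along the tool's axes as they then stand; what a row does not reach is not made up. A row lasts 1/10 s, in which the tool goes at most 50 mm and 8.59 degrees, less where a joint would pass 70% of its speed; a pose out of reach is approached as far as the arm can. A call with a gripper value outside its range is refused whole. The fingers move at their own pace and stop on an object; "newtons" is the grip in N (left out, the last holds). Time passes only in rows, so rows that do not move let the fingers close. It gives the time, the measured TCP pose, the force and the opening at its end, in the units of the state.
- state(): the state, without advancing time (a new reading comes with each control period).
- get_image(name): name is "scene" or "side" or "wrist"; returns a dict with "img" (420x560x3 uint8, red, green, blue), "fov_y" (degrees; the focal length in pixels is half the picture's height over the tangent of half this angle, whatever the lens; pixels are square), "cx", "cy" (the principal point, pixels), "view" (4x4, takes a point from world to camera coordinates). Camera axes: x right, y down, z forward; pixel columns grow to the right and rows downward; lengths in m; the calibration is good to about 2 mm. The wrist camera is an equidistant fisheye: a pixel r from the principal point sees the ray r / f radians off the axis. A picture is of the moment at which its call begins. There is no depth.
- hand_in(): hands the job in, once; it reports no verdict.
The state is a dict: "time": time; "joint_positions": joint angles; "joint_velocities": joint speeds; "effort": joint torques, N m; "ee_pos": TCP position; "orientation": TCP orientation; "force": force on the tool from outside, world axes, zero at the start; "ft_torque": the same for the moment, N m; "width": opening from 0.0 (shut) to 1.0 (fully open).
Only numpy, scipy, OpenCV 4.12 (cv2) and the standard library are available. Lean on these libraries where they do the work, as an engineer would, in place of code of your own. Each camera call takes 0.05 s, during which the arm holds its last target.

## Task

Slide the grey dish carrier along its guide until it is fully home against the rubber stop, pushing lightly because the glass dish cracks if it is shoved. Then press the black seesaw catch over its centre, firmly but without forcing it, so that it snaps shut behind the carrier. Leave the other things on the bench where they are.

Things in the scene. Friction and masses are not known exactly. Their poses are not given: they have to be found in the camera images.
- stage: White fixed plate, x -150 to 150, y -60 to 110 mm, top at z 12 mm. Origin: bench height, mid-guide; x along the guide towards the stop, y to the catch's side. Guide rails 6 mm thick, 12 mm high, inner faces at y -39 and 39 mm. An aluminium head carries stop and catch as one piece, clamped along x at an UNMEASURED offset d, -12 to +12 mm. Pressing any part of it, catch included, over 22 N breaks it.
- stop (a point): Stage-fixed point x 100, y 0, z 20 mm: the stop's face if d were 0; it is truly at x = 100 + d mm and must be felt for. The stop is a rubber buffer 50 mm wide across the guide; it yields 1 mm per 4 N for 4 mm, then is rigid, and springs back when let go. The carrier is home with its origin at x = 58 + d, its rear face at 16 + d mm.
- carrier: Grey block 84 (x) x 76 (y) x 16 mm, 0.15 to 0.31 kg, a 60 mm glass dish let into its top. Origin: centre of underside; x as the stage's. Loose between the rails, 1 mm play a side; starts 50 to 100 mm from the stop; slides with 1 to 4 N. The robot's force on it must stay under 15 N. Push its flat rear (-x) face with closed fingers at y about 0: from y = 26 mm outwards the catch overhangs.
- catch (a joint): Black plastic seesaw catch: 0 = open (inner arm up, as found), 0.50 rad = shut. Short of 0.25 it springs back open; past it it snaps shut by itself and stays. Pressing the inner arm down shuts it: 7 to 9 N at its inner edge at first, falling to nothing at 0.25. Its tooth then drops behind the carrier's rear face, 2.5 mm to spare. If the carrier is not home the tooth lands on it, short of 0.25.
- pivot (a point): Stage-fixed point x 0, y 62, z 44 mm on the catch's pivot axis, which runs along the stage's x. The inner arm, a 6 mm thick plate, reaches from there to y 28 mm, over the +y rail. The head's side bar stands under it at y 52 to 98 mm, up to z 27 mm; bearing cheeks (y 55 to 69, up to z 52 mm) stand at both ends of the pivot, at x = -40 + d and 20 + d mm.
- press (a point): Where to press the catch down from above: stage-fixed point x -11.5, y 34, z 47 mm. The arm is 50 mm long along x, centred at x = -11.5 + d, so this point is always over it. The top of its inner edge (y 28) is about 57 mm above the bench when open, 49 at the centre, 40 when shut.
- tin: Bystander: brown tin, 66 mm across, 110 mm tall; origin at the centre of its underside.
- dishlid: Bystander: empty shallow glass dish, 90 mm across, 14 mm tall; origin at the centre of its underside.
- pen: Bystander: pen with a blue cap, 145 mm long, 11 mm thick, lying along its x.
Things that resemble listed ones, but are neither listed nor needed, are in the scene too. What is shaped like the carrier but green, red or turquoise is not meant.

How it is judged:
By the outcome, as a careful person would: the job done as asked, in the order asked, and still so for the second after the job is handed in, with the robot touching nothing.
It also fails if it takes over 50 s, if anything falls off the work surface, if the arm or the gripper's body presses on something with over 40 N, if the wrist force passes 120 N, or if a joint passes its speed limit or range.

## Working session

There is one attempt and no reset: what is moved stays moved. The work goes in short steps, Python scripts to look and compute and a tool call to move; the robot and the scene stay as the last step left them, time stands still between calls to the robot, and variables do not carry over. Pictures are saved under pics/ and viewed, and the job is handed in when it is done.

Besides the shell and the picture viewer there is one more tool, called after "Request:" in YAML: its name, and indented under it one key for each argument. play_rows: Moves the arm, as the interface text tells. Its arguments: {"type":"object","properties":{"deltas":{"type":"array","items":{"type":"object","properties":{"xyz":{"type":"array","items":{"type":"number"}},"delta_rot":{"type":"array","items":{"type":"number"}},"jaw":{"type":"number"}}}},"newtons":{"type":"number"}},"required":["deltas"]}

```bash
ls; mkdir -p pics; python3 - <<'E'
from plant import state,get_image
import cv2
print(state())
for n in("scene","side","wrist"):
    g=get_image(n); cv2.imwrite(f"pics/{n}0.png",g["img"][:,:,::-1]); print(n,g["fov_y"],g["cx"],g["cy"],g["view"])
E
```

```text
pics
{'time': 0.0, 'joint_positions': array([59.60043859, 21.99373989,  2.50853198, 91.65147987, -1.02554439,
       66.53051888, -2.85803585]), 'joint_velocities': array([-0.0812111 ,  0.01943077,  0.02186987,  0.06958705, -0.02491832,
        0.00245811,  0.01207978]), 'effort': array([-2.80303475e-04, -4.33455062e+01,  1.02399174e+00, -2.49513584e+01,
        1.04368935e-02,  1.13035299e-02, -5.87494682e-06]), 'ee_pos': array([ 0.27231194, -0.58936303,  0.30244651]), 'orientation': array([[ 9.07745490e-01,  4.19519484e-01, -1.23602846e-03],
       [ 4.19521286e-01, -9.07742397e-01,  2.37303983e-03],
       [-1.26458992e-04, -2.67265645e-03, -9.99996420e-01]]), 'force': array([0.61422446, 0.48772168, 0.06298077]), 'ft_torque': array([-0.01302455,  0.0150706 , -0.04141674]), 'width': 0.9967922553436049}
scene 50.001329229105146 284.53617546208125 202.9437503619949 [[-0.82146388  0.57008956  0.01396356  0.49458622]
 [ 0.30324253  0.45742907 -0.83594414 -0.15357787]
 [-0.48295036 -0.68246358 -0.54863686  1.19566513]
 [ 0.          0.          0.          1.        ]]
side 53.70742795525379 286.4018824563143 201.4825720601451 [[ 0.87135944 -0.49035928 -0.01674823 -0.53025078]
 [-0.28287457 -0.47418636 -0.83374413  0.24474898]
 [ 0.40089239  0.73122846 -0.55189694  0.56167948]
 [ 0.          0.          0.          1.        ]]
wrist 65.70646984690485 279.31592403563315 209.32722964637276 [[ 0.4191919  -0.9078951  -0.00215166 -0.64855584]
 [-0.86805615 -0.40148963  0.29203526 -0.03821167]
 [-0.26600125 -0.12055105 -0.95640513  0.37864078]
 [ 0.          0.          0.          1.        ]]
```

View pics/scene0.png

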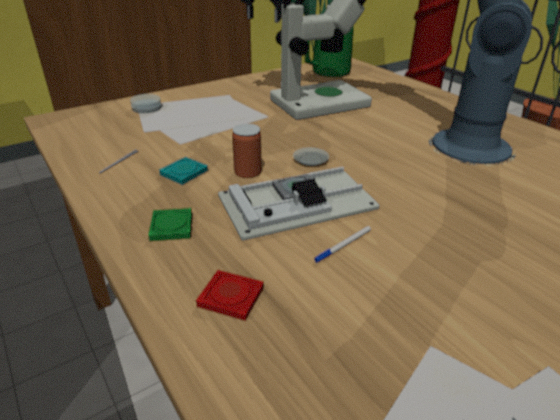

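View pics/side0.png

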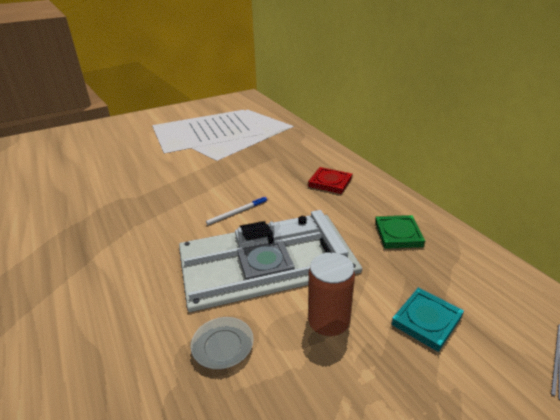

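View pics/wrist0.png

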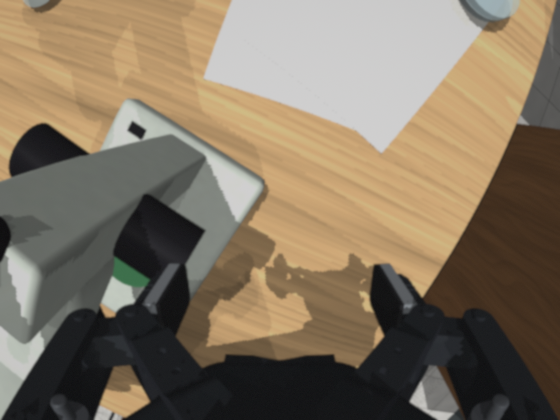

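The scene picture shows the white stage around (300,200) with the stop bar at its left end (243,205). The side picture shows it around (265,260), with the black catch at (255,232), the carrier at (265,260) and the tin at (330,295). I'll zoom in.

```bash
python3 - <<'E'
import cv2
a=cv2.imread("pics/scene0.png")[160:240,210:390]; cv2.imwrite("pics/scz.png",cv2.resize(a,None,fx=4.4,fy=4.4,interpolation=2))
a=cv2.imread("pics/side0.png")[200:315,170:370]; cv2.imwrite("pics/siz.png",cv2.resize(a,None,fx=4,fy=4,interpolation=2))
E
```

```text
(no output)
```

View pics/scz.png

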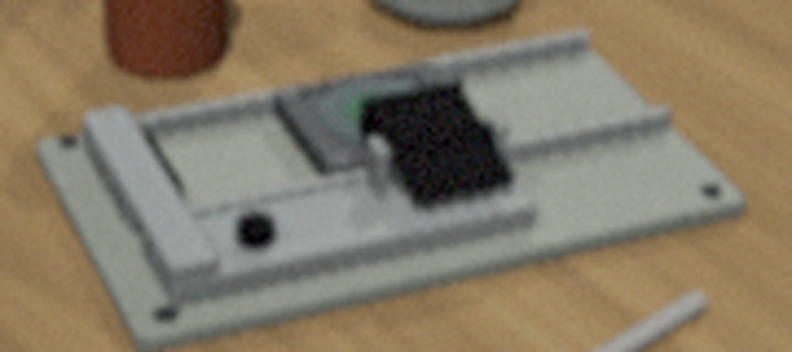

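View pics/siz.png

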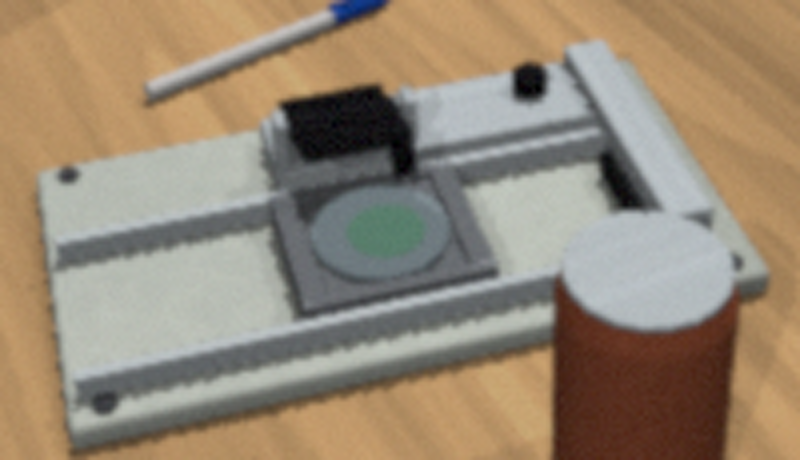

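```bash
cat > h.py <<'E'
import numpy as np
from scipy.optimize import least_squares
H,W=420,560
def proj(g,P,fish=False):
    P=np.atleast_2d(P); c=(g["view"][:3,:3]@P.T).T+g["view"][:3,3]
    f=210/np.tan(np.radians(g["fov_y"]/2))
    if fish:
        r=np.hypot(c[:,0],c[:,1]); th=np.arctan2(r,c[:,2]); s=f*th/np.maximum(r,1e-9)
        return np.c_[g["cx"]+s*c[:,0],g["cy"]+s*c[:,1]]
    return np.c_[g["cx"]+f*c[:,0]/c[:,2],g["cy"]+f*c[:,1]/c[:,2]]
def s2w(p,q):
    q=np.atleast_2d(q)/1000.; c,s=np.cos(p[2]),np.sin(p[2])
    return np.c_[p[0]+c*q[:,0]-s*q[:,1],p[1]+s*q[:,0]+c*q[:,1],q[:,2]]
E
python3 - <<'E'
from h import *
from plant import get_image
a=get_image("scene");b=get_image("side")
S=[((150,110,12),(138,343)),((150,-60,12),(38,148)),((-150,110,12),(745,207))]
D=[((-150,110,12),(40,178)),((-150,-60,12),(72,442)),((150,-60,12),(768,278))]
qs=np.array([s[0] for s in S]);us=np.array([s[1] for s in S])/4.4+[210,160]
qd=np.array([s[0] for s in D]);ud=np.array([s[1] for s in D])/4+[170,200]
f=lambda p:np.r_[(proj(a,s2w(p,qs))-us).ravel(),(proj(b,s2w(p,qd))-ud).ravel()]
best=min((least_squares(f,[.3,-.3,t]) for t in np.arange(-3,3,.7)),key=lambda r:r.cost)
p=best.x;print(p,np.degrees(p[2]),f(p).round(2)); np.save("pose.npy",p)
def show(n,o,sc,g):
    import cv2
# carrier rear edge pixel in side zoom: find x
for px in [(300,312),(275,195)]:
  pass
ray=lambda g,uv:None
def bp(g,uv,z):
    fo=210/np.tan(np.radians(g["fov_y"]/2)); d=np.r_[(uv[0]-g["cx"])/fo,(uv[1]-g["cy"])/fo,1]
    R=g["view"][:3,:3];c=-R.T@g["view"][:3,3];d=R.T@d
    w=c+d*(z-c[2])/d[2]; c_,s_=np.cos(p[2]),np.sin(p[2]);e=w[:2]-p[:2]
    return 1000*np.array([c_*e[0]+s_*e[1],-s_*e[0]+c_*e[1]])
sd=lambda x,y:(x/4+170,y/4+200); sc=lambda x,y:(x/4.4+210,y/4.4+160)
print("carrier rear top",bp(b,sd(290,292),.028),bp(b,sd(278,205),.028),"front",bp(b,sd(497,270),.028),bp(b,sd(445,175),.028))
print("scene front",bp(a,sc(325,165),.028),bp(a,sc(278,97),.028))
print("arm inner edge", bp(b,sd(305,158),.054),bp(b,sd(410,143),.054), bp(a,sc(362,100),.057),bp(a,sc(460,85),.057))
print("stop", bp(b,sd(602,155),.024),bp(b,sd(632,205),.024))
for q in [(-31.5,34,47),(-26,0,30),(-11.5,34,47),(0,62,44),(0,0,12)]: print(q,s2w(p,q).round(4))
for n,z in (("tin",110),):print(n,bp(b,sd(648,270),.110))
print("dishlid",bp(b,(222,345),.007),"pen",bp(b,(208,221),.006),bp(b,(266,200),.006))
E
```

```text
[ 0.54306423 -0.05792609 -0.21079699] -12.07777759398805 [-0.3  -2.07 -2.32 -2.83  0.21 -3.8  -2.13 -1.84 -0.52 -2.17  0.73 -2.57]
carrier rear top [-53.93977225 -26.30377444] [-47.19981151  29.73309622] front [ 31.64994316 -40.64189504] [28.92339619 26.28374795]
scene front [35.52172486 40.34975208] [ 33.19319942 -24.82463885]
arm inner edge [-33.94917881  26.02963138] [12.14937081 21.65014716] [16.2828944  37.25203181] [-31.58862342  41.32242102]
stop [103.20376143  21.91086954] [102.98957656 -15.32621926]
(-31.5, 34, 47) [[ 0.5194 -0.0181  0.047 ]]
(-26, 0, 30) [[ 0.5176 -0.0525  0.03  ]]
(-11.5, 34, 47) [[ 0.5389 -0.0223  0.047 ]]
(0, 62, 44) [[0.556  0.0027 0.044 ]]
(0, 0, 12) [[ 0.5431 -0.0579  0.012 ]]
tin [  53.97930981 -142.13421907]
dishlid [-110.30007809 -140.42216961] pen [-85.1548292 169.7357734] [ 47.70946516 207.28954549]
```

```bash
python3 - <<'E'
from h import *
from plant import get_image,state
import cv2
p=np.load("pose.npy")
w=get_image("wrist");R=w["view"][:3,:3];c=-R.T@w["view"][:3,3];s=state()
print("cam in tool",s["orientation"].T@(c-s["ee_pos"]),"axes\n",(s["orientation"].T@R.T).round(3))
a=get_image("scene");b=get_image("side")
def bp(g,uv,z):
    fo=210/np.tan(np.radians(g["fov_y"]/2)); d=np.r_[(uv[0]-g["cx"])/fo,(uv[1]-g["cy"])/fo,1]
    R=g["view"][:3,:3];c=-R.T@g["view"][:3,3];d=R.T@d
    return (c+d*(z-c[2])/d[2]).round(3)
for uv in [(272,92),(293,113),(370,97),(340,80)]: print("mic base",bp(a,uv,.02))
print("mic column base",bp(a,(290,97),.03), "robot base",bp(a,(472,145),0))
print("tin",bp(a,(247,175),0),bp(b,(330,325),0),"lid",bp(a,(311,158),.007),bp(b,(222,345),.007))
cv2.imwrite("pics/micz.png",cv2.resize(a["img"][:130,230:400,::-1],None,fx=4,fy=4))
for n,g in(("a",a),("b",b)):
    im=g["img"][:,:,::-1].copy(); im=cv2.resize(im,None,fx=1,fy=1)
    def L(*q):
        u=(proj(g,s2w(p,np.array(q,float)))*16).round().astype(np.int32)
        cv2.polylines(im,[u.reshape(-1,1,2)],False,(0,0,255),1,cv2.LINE_AA,4)
    L((150,110,12),(150,-60,12),(-150,-60,12),(-150,110,12),(150,110,12)); L((-150,39,24),(20,39,24)); L((-150,-39,24),(150,-39,24))
    o=(200,150) if n=="a" else (165,195)
    cv2.imwrite(f"pics/ov{n}.png",cv2.resize(im[o[1]:o[1]+130,o[0]:o[0]+205],None,fx=3.9,fy=3.9,interpolation=2))
E
```

```text
cam in tool [ 0.07387285 -0.00019314 -0.06911072] axes
 [[-0.    -0.956 -0.292]
 [ 1.    -0.    -0.   ]
 [ 0.    -0.292  0.956]]
mic base [ 0.25  -0.579  0.02 ]
mic base [ 0.297 -0.397  0.02 ]
mic base [ 0.012 -0.373  0.02 ]
mic base [-0.017 -0.554  0.02 ]
mic column base [ 0.243 -0.488  0.03 ] robot base [-0.003  0.001  0.   ]
tin [ 0.577 -0.189  0.   ] [ 0.563 -0.215  0.   ] lid [ 0.409 -0.164  0.007] [ 0.406 -0.172  0.007]
```

View pics/micz.png

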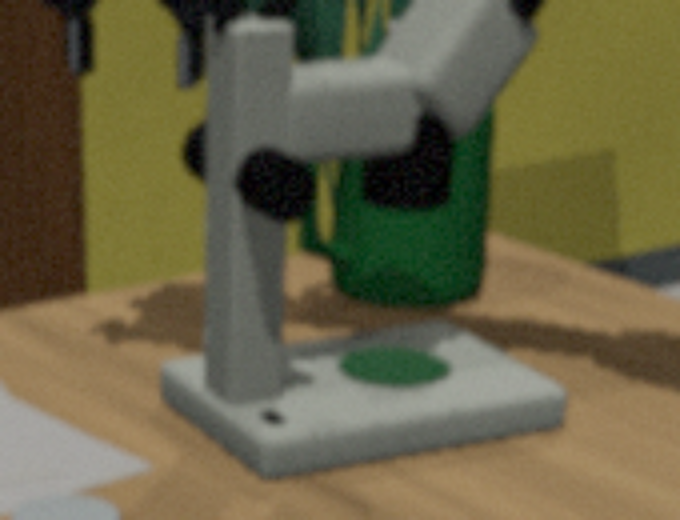

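View pics/ova.png

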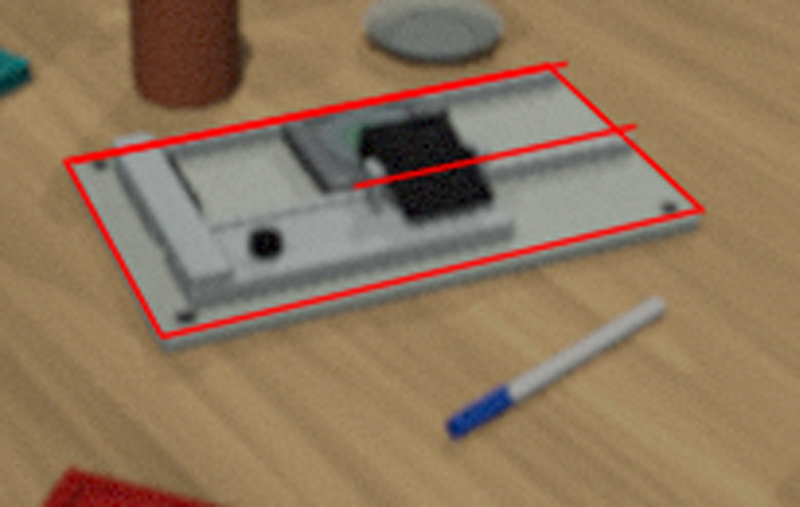

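View pics/ovb.png

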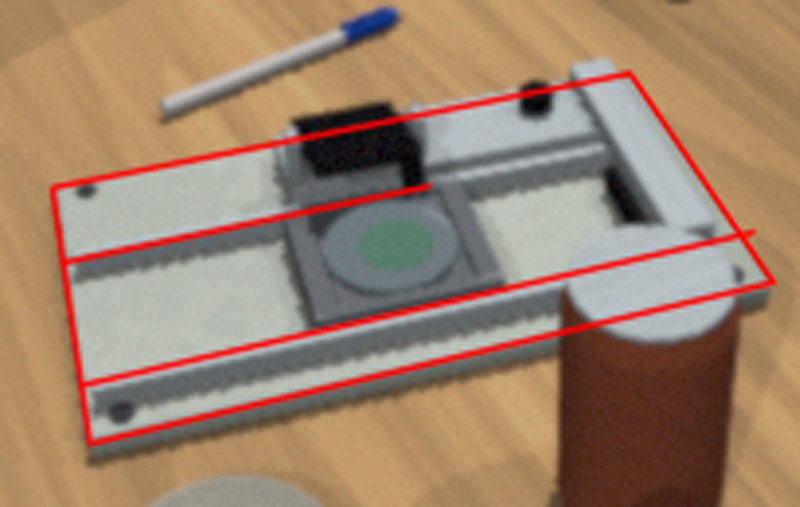

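Request:
play_rows:
  deltas:
    - {"xyz": [40.9, 18.9, -5], "delta_rot": [0, 0, 0], "jaw": 0}
    - {"xyz": [40.9, 18.9, -5], "delta_rot": [0, 0, 0], "jaw": 0}
    - {"xyz": [40.9, 18.9, -5], "delta_rot": [0, 0, 0], "jaw": 0}
    - {"xyz": [40.9, 18.9, -5], "delta_rot": [0, 0, 0], "jaw": 0}
    - {"xyz": [0, 0, 0], "delta_rot": [0, 0, 0.129], "jaw": 0}
    - {"xyz": [0, 0, 0], "delta_rot": [0, 0, 0.129], "jaw": 0}
    - {"xyz": [0, 0, 0], "delta_rot": [0, 0, 0.129], "jaw": 0}
    - {"xyz": [0, 0, 0], "delta_rot": [0, 0, 0.129], "jaw": 0}
    - {"xyz": [0, 0, 0], "delta_rot": [0, 0, 0.128], "jaw": 0}

```text
time: 1.3
ee_pos: [0.4529, -0.59, 0.3237]
orientation: [[0.977, -0.215, -0.0], [-0.215, -0.977, 0.0], [-0.0, -0.0, -1.0]]
force: [0.6, -0.3, 0.1]
width: 0.002
```

Request:
play_rows:
  deltas:
    - {"xyz": [-4.3, -45.7, 0], "delta_rot": [0, 0, 0], "jaw": 0}
    - {"xyz": [-4.3, -45.7, 0], "delta_rot": [0, 0, 0], "jaw": 0}
    - {"xyz": [-4.3, -45.7, 0], "delta_rot": [0, 0, 0], "jaw": 0}
    - {"xyz": [-4.3, -45.7, 0], "delta_rot": [0, 0, 0], "jaw": 0}
    - {"xyz": [-4.3, -45.7, 0], "delta_rot": [0, 0, 0], "jaw": 0}
    - {"xyz": [-4.3, -45.7, 0], "delta_rot": [0, 0, 0], "jaw": 0}
    - {"xyz": [-4.3, -45.7, 0], "delta_rot": [0, 0, 0], "jaw": 0}
    - {"xyz": [-4.3, -45.7, 0], "delta_rot": [0, 0, 0], "jaw": 0}
    - {"xyz": [-4.3, -45.7, 0], "delta_rot": [0, 0, 0], "jaw": 0}
    - {"xyz": [-4.3, -45.7, 0], "delta_rot": [0, 0, 0], "jaw": 0}
    - {"xyz": [-4.3, -45.7, 0], "delta_rot": [0, 0, 0], "jaw": 0}
    - {"xyz": [-4.3, -45.7, 0], "delta_rot": [0, 0, 0], "jaw": 0}

```text
time: 2.5
ee_pos: [0.5173, -0.0413, 0.3243]
orientation: [[0.978, -0.21, 0.001], [-0.21, -0.978, -0.0], [0.001, -0.0, -1.0]]
force: [1.2, -0.3, 1.1]
width: 0.001
```

```bash
python3 - <<'E'
from plant import state,get_image
import cv2,pickle
s=state();print(s["time"],s["ee_pos"],s["orientation"],s["force"],s["joint_positions"],s["width"])
G={n:get_image(n) for n in("scene","side","wrist")}
pickle.dump((s,G),open("g1.pkl","wb"))
im=G["wrist"]["img"][:,:,::-1]; cv2.imwrite("pics/w1.png",cv2.resize(im,None,fx=1.42,fy=1.42,interpolation=2))
cv2.imwrite("pics/side1.png",G["side"]["img"][:,:,::-1])
E
```

```text
2.5 [ 0.51728873 -0.04128499  0.3243043 ] [[ 9.77732546e-01 -2.09852276e-01  1.04405316e-03]
 [-2.09852175e-01 -9.77733104e-01 -2.06705485e-04]
 [ 1.06418295e-03 -1.69941461e-05 -9.99999434e-01]] [ 1.15700137 -0.30291141  1.11405471] [   9.3623624     7.15803567  -10.06993141  107.73577121    1.38947788
   65.16206767 -103.32681149] 0.0006181566431842873
```

View pics/w1.png

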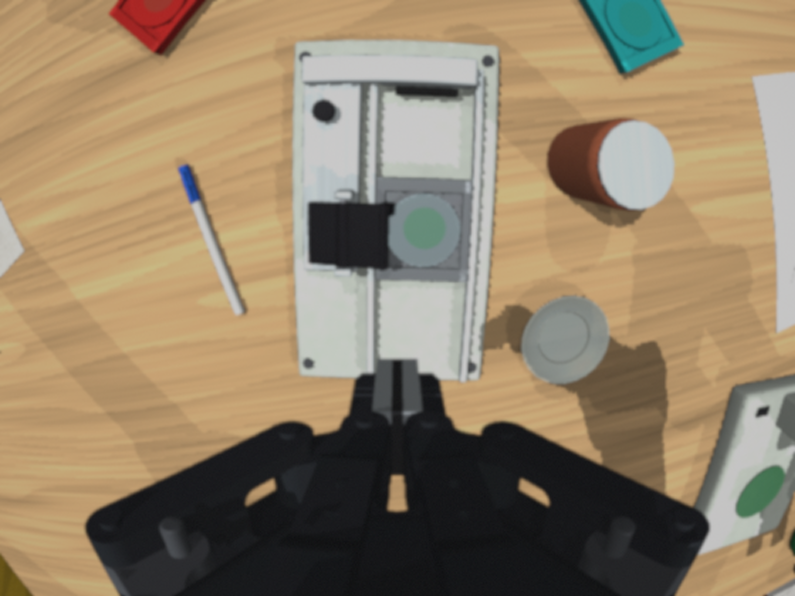

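View pics/side1.png

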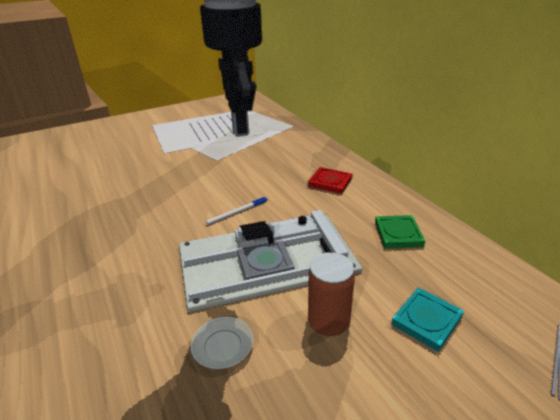

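```bash
cat >> h.py <<'E'
def bpw(g,uv,z,p):
    f=210/np.tan(np.radians(g["fov_y"]/2)); d=np.array(uv,float)-[g["cx"],g["cy"]]; r=np.hypot(*d); t=r/f
    d=np.r_[d/r*np.sin(t),np.cos(t)];R=g["view"][:3,:3];c=-R.T@g["view"][:3,3];d=R.T@d
    w=c+d*(z/1000-c[2])/d[2]; c_,s_=np.cos(p[2]),np.sin(p[2]);e=w[:2]-p[:2]
    return (1000*np.array([c_*e[0]+s_*e[1],-s_*e[0]+c_*e[1]])).round(1)
E
python3 - <<'E'
from h import *
import pickle,cv2
s,G=pickle.load(open("g1.pkl","rb")); a,b,w=G["scene"],G["side"],G["wrist"]
Q=np.array([(150,110,12),(150,-60,12),(-150,110,12),(-150,-60,12.)])
U=np.array([(297,43),(498,47),(299,377),(481,381)])/1.42
p0=np.load("pose.npy")
f=lambda p:(proj(w,s2w(p,Q),True)-U).ravel()
r=least_squares(f,p0);print("wrist only",r.x,np.degrees(r.x[2]),r.fun.round(2))
p=r.x
f4=lambda q:(proj(w,s2w(q[:3],Q+[0,0,q[3]]),True)-U).ravel()
r=least_squares(f4,np.r_[p0,0]);print("z free",r.x,r.fun.round(2))
np.save("pw.npy",p)
z=lambda x,y:(x/1.42,y/1.42)
print("carrier rear",bpw(w,z(385,280),28,p),bpw(w,z(463,281),28,p),"front",bpw(w,z(380,180),28,p),bpw(w,z(470,181),28,p))
print("arm",bpw(w,z(388,204),57,p),bpw(w,z(387,268),57,p),"stop",bpw(w,z(396,95),20,p),bpw(w,z(458,95),20,p))
S=[((150,110,12),(138,343)),((150,-60,12),(38,148)),((-150,110,12),(745,207))]
print("fingertip proj",s["ee_pos"]+.073*s["orientation"][:,2],proj(w,s["ee_pos"]+.073*s["orientation"][:,2],True)*1.42, proj(b,s["ee_pos"]+.073*s["orientation"][:,2]))
print("tin",bpw(w,z(635,165),110,p),"lid",bpw(w,z(565,340),7,p))
im=b["img"][:,:,::-1].copy()
cv2.imwrite("pics/tipb.png",cv2.resize(im[80:160,190:290],None,fx=6,fy=6,interpolation=2))
E
```

```text
wrist only [ 0.53906395 -0.05941474 -0.22047581] -12.632333402427802 [-1.76 -0.86  1.7  -0.69  0.31  0.75 -0.26  0.97]
z free [ 0.53884429 -0.05934389 -0.22047121 -3.62233145] [-1.13  0.03  1.04  0.18  0.83 -0.31 -0.72 -0.12]
carrier rear [-49.1  30.5] [-48.3 -33.8] front [32.2 35.9] [ 33.8 -35.1]
arm [15.9 28.6] [-32.1  28.5] stop [101.3  25. ] [103.3 -24.4]
fingertip proj [ 0.51736495 -0.04130008  0.25130434] [[418.96500223 379.29113755]] [[242.59149151 138.22399158]]
tin [  56.6 -134.8] lid [-108.5 -139.6]
```

View pics/tipb.png

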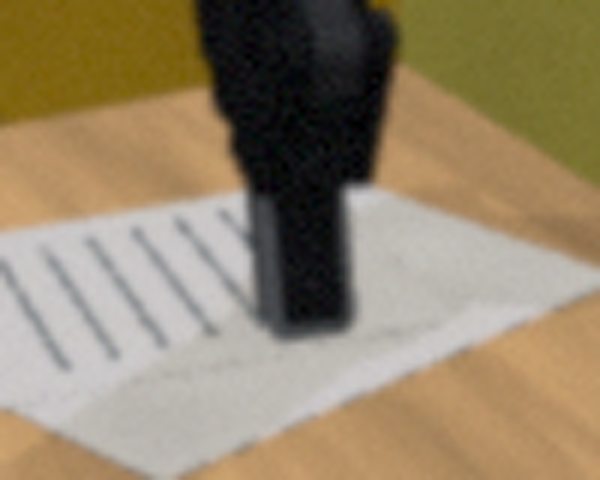

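```bash
python3 - <<'E'
from h import *
from plant import state,get_image
import pickle,cv2
s=state();G={n:get_image(n) for n in("wrist","side","scene")};s2=state()
pickle.dump((s,G),open("g2.pkl","wb"))
print(s["time"],s["ee_pos"],s2["ee_pos"],s["orientation"],s["force"],s2["force"])
w=G["wrist"];R=w["view"][:3,:3];c=-R.T@w["view"][:3,3]
print("cam in tool",s["orientation"].T@(c-s["ee_pos"]))
tip=s["ee_pos"]+.073*s["orientation"][:,2]
print(proj(w,tip,True),proj(G["side"],tip),proj(G["scene"],tip))
im=w["img"][:,:,::-1]
cv2.imwrite("pics/w2.png",cv2.resize(im[20:290,190:370],None,fx=2.2,fy=2.2,interpolation=2))
cv2.imwrite("pics/tipb2.png",cv2.resize(G["side"]["img"][80:160,190:290,::-1],None,fx=6,fy=6,interpolation=2))
u=proj(G["scene"],tip)[0].astype(int)
cv2.imwrite("pics/tipa2.png",cv2.resize(G["scene"]["img"][u[1]-40:u[1]+40,u[0]-50:u[0]+50,::-1],None,fx=6,fy=6,interpolation=2)); print(u-[50,40])
E
```

```text
2.65 [ 0.5177215  -0.03811587  0.32430481] [ 0.51721991 -0.04457014  0.32390071] [[ 9.79660690e-01 -2.00658995e-01  9.49273934e-04]
 [-2.00660107e-01 -9.79660093e-01  1.27397307e-03]
 [ 6.74331636e-04 -1.43854275e-03 -9.99998738e-01]] [-0.87968446 -0.34255904 -1.11923154] [ 0.40498394 -0.18051579  0.05296887]
cam in tool [ 0.07386797  0.00015131 -0.06930084]
[[278.86616464 268.79149988]] [[241.92758626 137.34083977]] [[312.124483    81.92654976]]
[262  41]
```

View pics/w2.png

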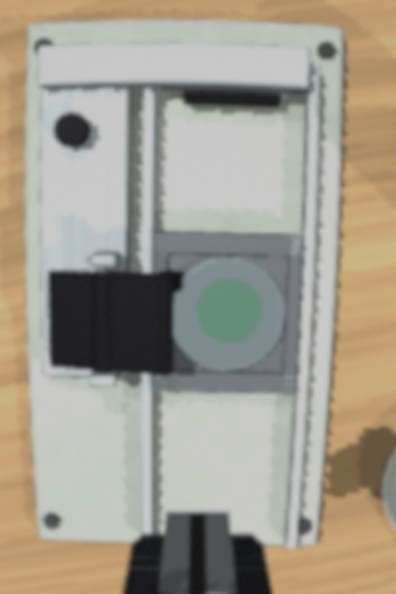

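View pics/tipb2.png

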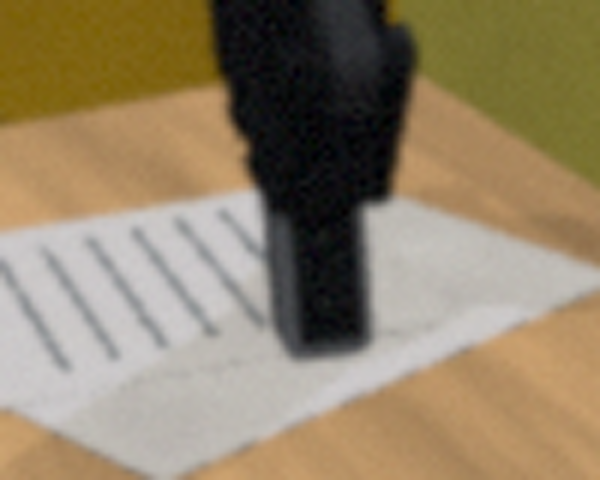

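View pics/tipa2.png

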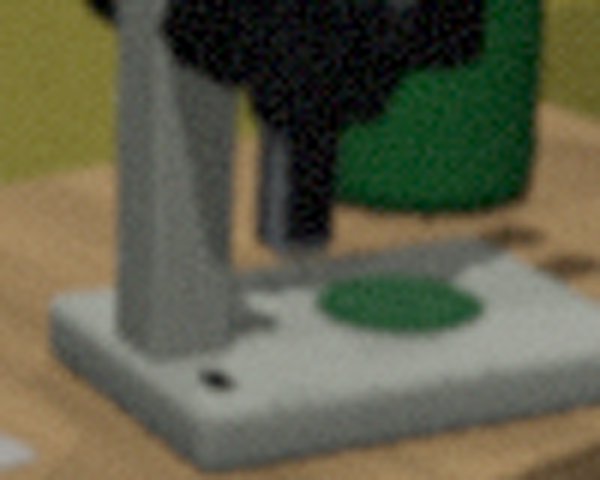

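```bash
python3 - <<'E'
from h import *
import pickle
s,G=pickle.load(open("g2.pkl","rb")); a,b,w=G["scene"],G["side"],G["wrist"]
C=dict(TL=(150,110,12),TR=(150,-60,12),BL=(-150,110,12),BR=(-150,-60,12.))
W=dict(TL=(28,22),TR=(343,27),BL=(37,538),BR=(319,545));S=dict(TL=(138,343),TR=(38,148),BL=(745,207));D=dict(BL=(40,178),BR=(72,442),TR=(768,278))
q=lambda d:np.array([C[k] for k in d],float)
uw=np.array(list(W.values()))/2.2+[190,20];us=np.array(list(S.values()))/4.4+[210,160];ud=np.array(list(D.values()))/4+[170,200]
dz=lambda p:np.array([0,0,p[3]])
fw=lambda p:(proj(w,s2w(p,q(W)+dz(p)),True)-uw).ravel()
fs=lambda p:(proj(a,s2w(p,q(S)+dz(p)))-us).ravel()
fd=lambda p:(proj(b,s2w(p,q(D)+dz(p)))-ud).ravel()
p0=np.r_[np.load("pw.npy"),0]
for n,f in(("w",fw),("s",fs),("d",fd),("sd",lambda p:np.r_[fs(p),fd(p)]),("all",lambda p:np.r_[fw(p),fs(p),fd(p)])):
    r=least_squares(f,p0);print(n,r.x.round(4),np.degrees(r.x[2]).round(2),r.fun.round(1))
    g=lambda x:f(np.r_[x,0]);r=least_squares(g,p0[:3]);print("  z0",r.x.round(4),np.degrees(r.x[2]).round(2),r.fun.round(1))
E
```

```text
w [ 0.5404 -0.0592 -0.2214 -3.4953] -12.69 [-0.1  0.2  0.5 -0.4  0.5  0.4 -0.9 -0.2]
  z0 [ 0.5406 -0.0593 -0.2214] -12.69 [-0.8 -0.7  1.1 -1.2  0.1  1.4 -0.4  0.8]
s [  0.5365  -0.0628  -0.2292 -12.7337] -13.14 [ 0.2  0.2 -0.1 -0.4 -0.1  0.2]
  z0 [ 0.5462 -0.0491 -0.2239] -12.83 [-0.5  0.5 -1.6 -1.1  2.1 -0.7]
d [ 0.5447 -0.0551 -0.2191 -8.6924] -12.55 [-0.5  0.1  0.4 -0.5  0.1  0.4]
  z0 [ 0.542  -0.0628 -0.2179] -12.49 [-1.6 -0.7 -0.6 -0.3  2.  -0.2]
sd [ 0.5431 -0.0565 -0.22   -6.7976] -12.6 [-0.5  0.9 -1.7 -0.2  0.2 -0.3 -1.3 -0.  -0.6 -0.3 -0.   0.4]
  z0 [ 0.5431 -0.0579 -0.2108] -12.08 [-0.3 -2.1 -2.3 -2.8  0.2 -3.8 -2.1 -1.8 -0.5 -2.2  0.7 -2.6]
all [ 0.5413 -0.0587 -0.2211 -5.6234] -12.67 [-0.3  0.1 -0.5 -0.6  0.4 -0.8 -1.5 -1.4 -0.4 -0.5 -1.5 -1.4  0.1 -1.5
 -1.9  0.4 -1.4  0.4 -0.   1.1]
  z0 [ 0.5415 -0.0591 -0.219 ] -12.55 [-1.3 -1.   0.5 -2.   0.   1.  -0.3  0.2 -0.5 -3.  -1.9 -3.6  0.3 -3.9
 -2.3 -1.7 -1.7 -1.8  0.5 -1.3]
```

Request:
play_rows:
  deltas:
    - {"xyz": [0, 0, 0], "delta_rot": [0, 0, -0.142], "jaw": 0}
    - {"xyz": [0, 0, 0], "delta_rot": [0, 0, -0.142], "jaw": 0}
    - {"xyz": [0, 0, 0], "delta_rot": [0, 0, -0.142], "jaw": 0}
    - {"xyz": [0, 0, 0], "delta_rot": [0, 0, -0.142], "jaw": 0}
    - {"xyz": [0, 0, 0], "delta_rot": [0, 0, -0.142], "jaw": 0}
    - {"xyz": [0, 0, 0], "delta_rot": [0, 0, -0.142], "jaw": 0}
    - {"xyz": [0, 0, 0], "delta_rot": [0, 0, -0.142], "jaw": 0}
    - {"xyz": [0, 0, 0], "delta_rot": [0, 0, -0.142], "jaw": 0}
    - {"xyz": [0, 0, 0], "delta_rot": [0, 0, -0.142], "jaw": 0}
    - {"xyz": [0, 0, 0], "delta_rot": [0, 0, -0.142], "jaw": 0}
    - {"xyz": [0, 0, 0], "delta_rot": [0, 0, -0.141], "jaw": 0}
    - {"xyz": [0, 0, 0], "delta_rot": [0, 0, 0], "jaw": 0}

```text
time: 4.0
ee_pos: [0.5172, -0.0456, 0.3238]
orientation: [[0.224, 0.975, -0.0], [0.975, -0.224, -0.001], [-0.001, -0.0, -1.0]]
force: [0.6, 0.2, -0.1]
width: 0.007
```

Request:
play_rows:
  deltas:
    - {"xyz": [0, 0, 0], "delta_rot": [0, 0, 0], "jaw": 0}
    - {"xyz": [0, 0, 0], "delta_rot": [0, 0, 0], "jaw": 0}
    - {"xyz": [0, 0, 0], "delta_rot": [0, 0, 0], "jaw": 0}

```text
time: 4.3
ee_pos: [0.5173, -0.0435, 0.3239]
orientation: [[0.221, 0.975, -0.0], [0.975, -0.221, -0.0], [-0.0, -0.0, -1.0]]
force: [0.8, 0.3, 0.5]
width: 0.004
```

```bash
cat > st.py <<'E'
from h import *
from plant import state
P=np.array([.5405,-.0592,np.radians(-12.66)])
def rep(s=None):
    s=s or state(); tip=s["ee_pos"]+.073*s["orientation"][:,2]
    c,k=np.cos(P[2]),np.sin(P[2]);R=np.array([[c,k],[-k,c]])
    e=R@(tip[:2]-P[:2])*1000;F=R@s["force"][:2]
    yaw=np.degrees(np.arctan2(s["orientation"][1,0],s["orientation"][0,0]))-np.degrees(P[2])
    print("t %.2f tip stage"%s["time"],e.round(2),"z",(tip[2]*1000).round(2),"F stage",F.round(2),s["force"][2].round(2),"yaw",yaw.round(2),"tilt",s["orientation"][:2,2].round(4),"w",round(s["width"],3))
E
python3 - <<'E'
from st import *
from plant import get_image
import cv2,pickle
rep(); g=get_image("wrist"); rep(); pickle.dump((state(),{"wrist":g}),open("g3.pkl","wb"))
cv2.imwrite("pics/w3.png",cv2.resize(g["img"][:,:,::-1],None,fx=1.42,fy=1.42,interpolation=2))
E
```

```text
t 4.30 tip stage [-26.07  10.26] z 250.87 F stage [0.7  0.44] 0.51 yaw 89.89 tilt [-0.     -0.0001] w 0.004
t 4.35 tip stage [-26.09  10.49] z 250.88 F stage [ 0.42 -0.13] -0.45 yaw 89.93 tilt [ 0. -0.] w 0.001
```

View pics/w3.png

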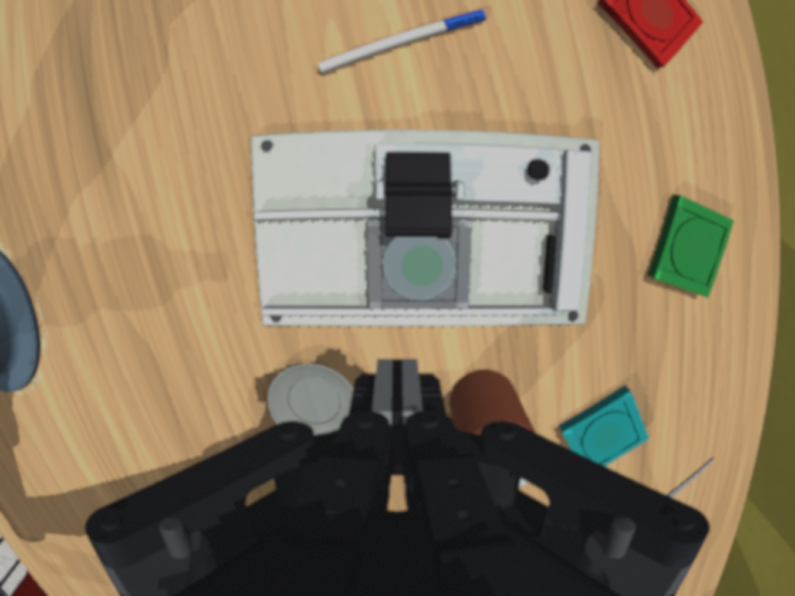

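The wrist picture shows the stage corners at about (252,136), (599,140), (265,325) and (587,324). The carrier spans columns 367–469, the catch is at (418,195) and the stop is at (549,263). I'll refit the pose from this settled view.

```bash
python3 - <<'E'
from h import *
import pickle
s,G=pickle.load(open("g3.pkl","rb"));w=G["wrist"]
Q=np.array([(-150,110,12),(150,110,12),(-150,-60,12),(150,-60,12.)]);U=np.array([(252,136),(599,140),(265,325),(587,324)])/1.42
f=lambda p:(proj(w,s2w(p,Q+[0,0,p[3]]),True)-U).ravel()
r=least_squares(f,[.54,-.06,-.22,0]);print(r.x,np.degrees(r.x[2]),r.fun.round(1))
r=least_squares(lambda x:f(np.r_[x,0]),[.54,-.06,-.22]);p=r.x;print(p,np.degrees(p[2]),r.fun.round(1))
p=np.array([.5405,-.0592,np.radians(-12.66)])
z=lambda x,y:(x/1.42,y/1.42)
print("rear",bpw(w,z(367,265),28,p),bpw(w,z(367,300),28,p),"front",bpw(w,z(469,265),28,p),"arm",bpw(w,z(385,236),57,p),bpw(w,z(451,236),57,p),"stopface",bpw(w,z(544,265),20,p),"bar",bpw(w,z(555,205),27,p))
E
```

```text
[ 0.54229243 -0.05967722 -0.21807553 -4.87997926] -12.494807746894228 [ 0.4  0.1  0.7 -0.2 -0.3  0.5 -0.8 -0.4]
[ 0.54225692 -0.05906538 -0.21810396] -12.496436147192446 [-1.  -0.6  2.2 -0.8 -1.4  1.4  0.5  0.4]
rear [-50.7   0.4] [-51.3 -29.4] front [32.5  0.4] arm [-35.1  28.9] [13.6 29. ] stopface [99.7 -0.9] bar [103.7  51.7]
```

Request:
play_rows:
  deltas:
    - {"xyz": [-6.7, -34, 0], "delta_rot": [0, 0, 0], "jaw": 0}
    - {"xyz": [-6.7, -34, 20], "delta_rot": [0, 0, 0], "jaw": 0}
    - {"xyz": [0, 0, 40], "delta_rot": [0, 0, 0], "jaw": 0}
    - {"xyz": [0, 0, 40], "delta_rot": [0, 0, 0], "jaw": 0}
    - {"xyz": [0, 0, 40], "delta_rot": [0, 0, 0], "jaw": 0}
    - {"xyz": [0, 0, 30], "delta_rot": [0, 0, 0], "jaw": 0}
    - {"xyz": [0, 0, 20], "delta_rot": [0, 0, 0], "jaw": 0}
    - {"xyz": [0, 0, 0], "delta_rot": [0, 0, 0], "jaw": 0}
    - {"xyz": [0, 0, 0], "delta_rot": [0, 0, 0], "jaw": 0}
    - {"xyz": [0, 0, 0], "delta_rot": [0, 0, 0], "jaw": 0}

```text
time: 5.35
ee_pos: [0.4494, -0.0412, 0.1353]
orientation: [[0.219, 0.976, 0.003], [0.976, -0.219, -0.0], [0.0, 0.003, -1.0]]
force: [1.5, -0.4, -0.2]
width: -0.004
```

```bash
sed -i 's/P=np.array.*/P=np.array([.5414,-.0592,np.radians(-12.6)])/' st.py; python3 - <<'E'
from st import *
from plant import get_image
import cv2,pickle
rep(); G={n:get_image(n) for n in("wrist","side")}; rep(); pickle.dump((state(),G),open("g4.pkl","wb"))
cv2.imwrite("pics/w4.png",cv2.resize(G["wrist"]["img"][:,:,::-1],None,fx=1.42,fy=1.42,interpolation=2))
cv2.imwrite("pics/s4.png",cv2.resize(G["side"]["img"][160:310,150:370,::-1],None,fx=3.6,fy=3.6,interpolation=2))
E
```

```text
t 5.35 tip stage [-93.47  -2.46] z 62.31 F stage [ 1.52 -0.11] -0.19 yaw 89.93 tilt [ 0.0031 -0.0002] w -0.004
t 5.45 tip stage [-93.43  -2.5 ] z 62.44 F stage [-0.59  0.  ] -0.26 yaw 89.93 tilt [ 0.0034 -0.0004] w 0.001
```

View pics/w4.png

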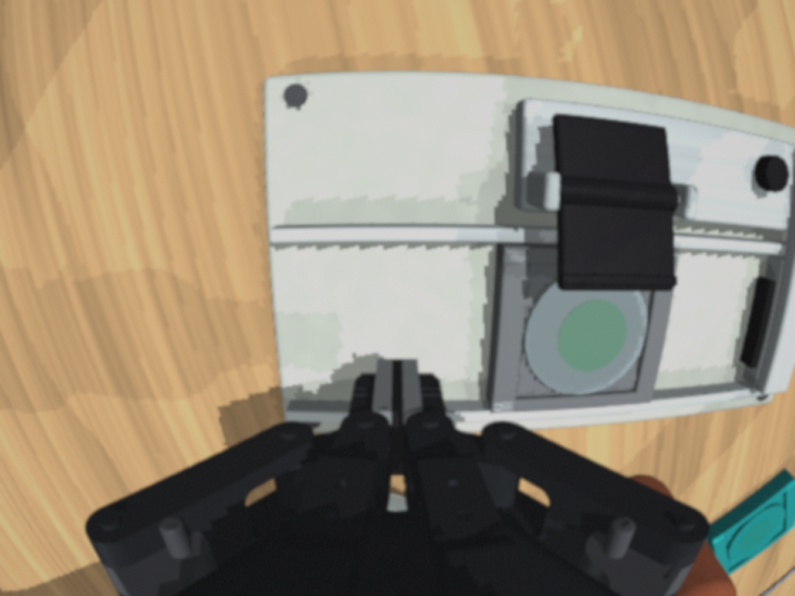

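View pics/s4.png

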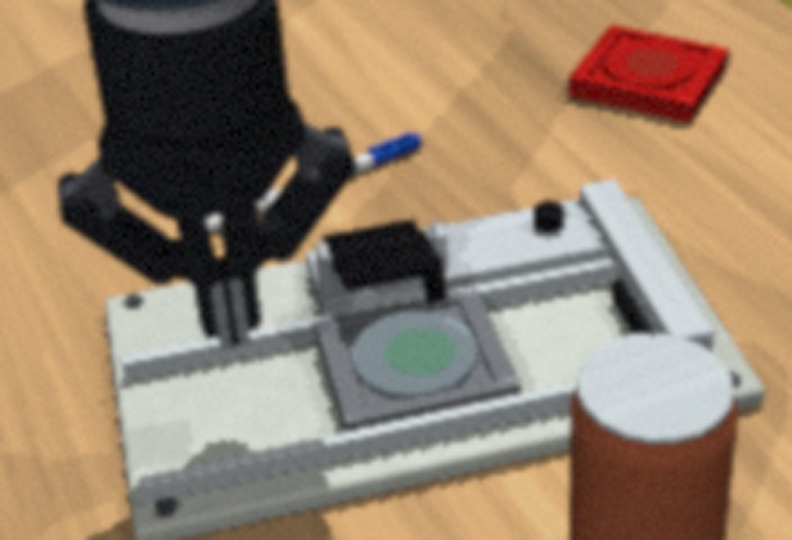

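The tip is over the empty guide behind the carrier, clear of the catch, rails and tin. Next I lower it.

Request:
play_rows:
  deltas:
    - {"xyz": [0, 0, 20], "delta_rot": [0, 0, 0], "jaw": 0}
    - {"xyz": [0, 0, 14], "delta_rot": [0, 0, 0], "jaw": 0}
    - {"xyz": [0, 0, 10], "delta_rot": [0, 0, 0], "jaw": 0}
    - {"xyz": [0, 0, 0], "delta_rot": [0, 0, 0], "jaw": 0}
    - {"xyz": [0, 0, 0], "delta_rot": [0, 0, 0], "jaw": 0}

```text
time: 5.95
ee_pos: [0.4485, -0.0412, 0.0904]
orientation: [[0.219, 0.976, 0.001], [0.976, -0.219, -0.0], [0.0, 0.001, -1.0]]
force: [0.5, 0.3, -0.9]
width: -0.004
```

Request:
play_rows:
  deltas:
    - {"xyz": [0, 10, 0], "delta_rot": [0, 0, 0], "jaw": 0}
    - {"xyz": [0, 8, 0], "delta_rot": [0, 0, 0], "jaw": 0}
    - {"xyz": [0, 0, 0], "delta_rot": [0, 0, 0], "jaw": 0}
    - {"xyz": [0, 0, 0], "delta_rot": [0, 0, 0], "jaw": 0}
    - {"xyz": [0, 0, 0], "delta_rot": [0, 0, 0], "jaw": 0}

```text
time: 6.45
ee_pos: [0.4655, -0.0451, 0.0899]
orientation: [[0.219, 0.976, -0.0], [0.976, -0.219, 0.0], [-0.0, -0.0, -1.0]]
force: [-0.7, -0.5, 1.5]
width: 0.003
```

```bash
cat > snap.py <<'E'
import sys
from st import *
from plant import get_image
import cv2,pickle
n=sys.argv[1]; rep(); G={k:get_image(k) for k in("wrist","side")}; rep(); pickle.dump((state(),G),open(f"g{n}.pkl","wb"))
cv2.imwrite(f"pics/w{n}.png",cv2.resize(G["wrist"]["img"][:,:,::-1],None,fx=1.42,fy=1.42,interpolation=2))
cv2.imwrite(f"pics/s{n}.png",cv2.resize(G["side"]["img"][160:310,150:370,::-1],None,fx=3.6,fy=3.6,interpolation=2))
E
python3 snap.py 5
```

```text
t 6.45 tip stage [-77.2   -2.84] z 16.87 F stage [-0.56 -0.65] 1.46 yaw 89.94 tilt [-0.0004  0.    ] w 0.003
t 6.55 tip stage [-77.48  -2.87] z 16.76 F stage [0.58 0.23] -0.44 yaw 89.94 tilt [-0.0007  0.    ] w -0.001
```

View pics/w5.png

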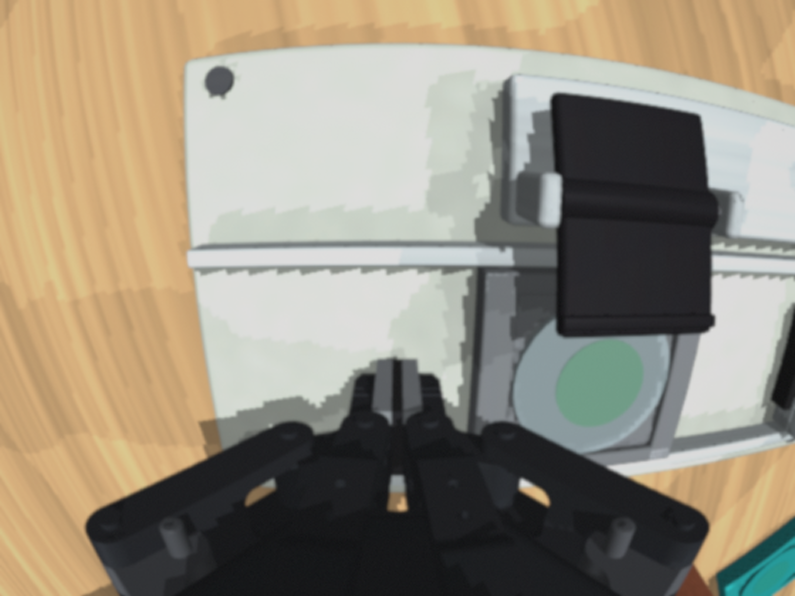

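View pics/s5.png

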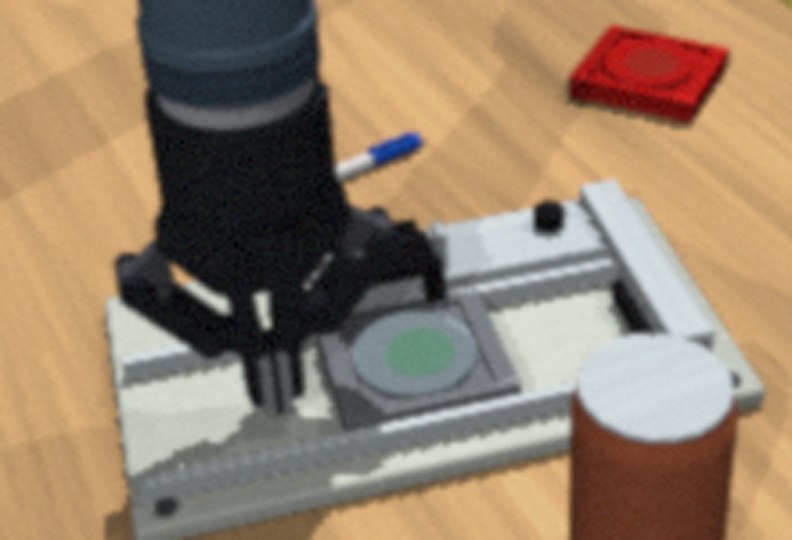

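Request:
play_rows:
  deltas:
    - {"xyz": [0, 3, 0], "delta_rot": [0, 0, 0], "jaw": 0}
    - {"xyz": [0, 3, 0], "delta_rot": [0, 0, 0], "jaw": 0}
    - {"xyz": [0, 2, 0], "delta_rot": [0, 0, 0], "jaw": 0}
    - {"xyz": [0, 2, 0], "delta_rot": [0, 0, 0], "jaw": 0}
    - {"xyz": [0, 2, 0], "delta_rot": [0, 0, 0], "jaw": 0}
    - {"xyz": [0, 2, 0], "delta_rot": [0, 0, 0], "jaw": 0}
    - {"xyz": [0, 2, 0], "delta_rot": [0, 0, 0], "jaw": 0}
    - {"xyz": [0, 2, 0], "delta_rot": [0, 0, 0], "jaw": 0}

```text
time: 7.35
ee_pos: [0.4811, -0.0487, 0.0896]
orientation: [[0.219, 0.976, -0.006], [0.976, -0.219, 0.0], [-0.001, -0.006, -1.0]]
force: [-5.2, 0.7, 6.3]
width: 0.0
```

Request:
play_rows:
  deltas:
    - {"xyz": [0, 2, 0], "delta_rot": [0, 0, 0], "jaw": 0}
    - {"xyz": [0, 2, 0], "delta_rot": [0, 0, 0], "jaw": 0}
    - {"xyz": [0, 2, 0], "delta_rot": [0, 0, 0], "jaw": 0}

```text
time: 7.65
ee_pos: [0.4871, -0.0501, 0.0896]
orientation: [[0.219, 0.976, -0.005], [0.976, -0.219, -0.0], [-0.001, -0.005, -1.0]]
force: [-4.2, 1.0, 5.2]
width: 0.001
```

```bash
python3 snap.py 6
```

```text
t 7.65 tip stage [-55.27  -3.08] z 16.62 F stage [-4.31  0.07] 5.16 yaw 89.96 tilt [-0.0049 -0.    ] w 0.001
t 7.75 tip stage [-54.34  -3.02] z 16.68 F stage [-4.23 -0.66] 3.09 yaw 89.95 tilt [-0.0029 -0.    ] w 0.0
```

View pics/w6.png

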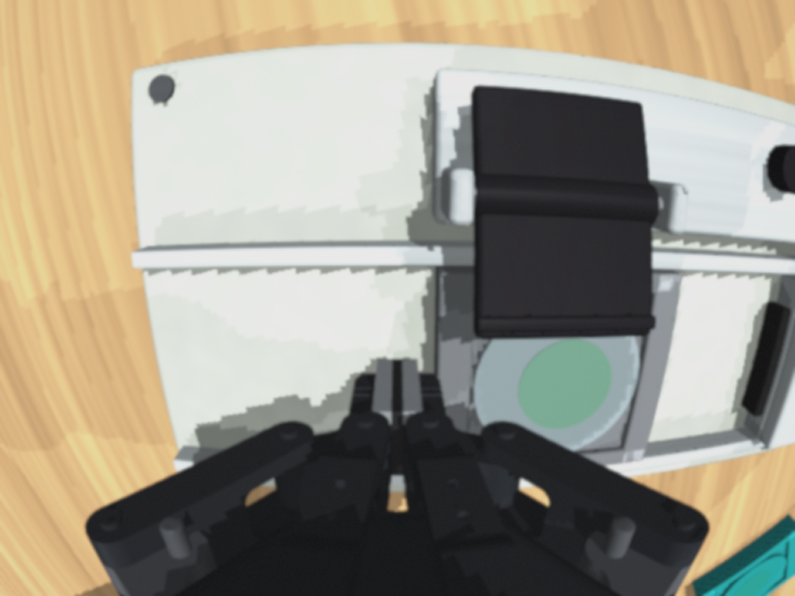

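Request:
play_rows:
  deltas:
    - {"xyz": [0, 2, -0.5], "delta_rot": [0, 0, 0], "jaw": 0}
    - {"xyz": [0, 2.5, -0.5], "delta_rot": [0, 0, 0], "jaw": 0}
    - {"xyz": [0, 2.5, 0], "delta_rot": [0, 0, 0], "jaw": 0}
    - {"xyz": [0, 2.5, 0], "delta_rot": [0, 0, 0], "jaw": 0}
    - {"xyz": [0, 2.5, 0], "delta_rot": [0, 0, 0], "jaw": 0}
    - {"xyz": [0, 2.5, 0], "delta_rot": [0, 0, 0], "jaw": 0}

```text
time: 8.35
ee_pos: [0.5035, -0.0537, 0.0908]
orientation: [[0.219, 0.976, 0.0], [0.976, -0.219, 0.0], [0.0, -0.0, -1.0]]
force: [-1.9, 0.9, 0.3]
width: -0.001
```

```bash
python3 -c "
from st import *
rep()"
```

```text
t 8.35 tip stage [-38.23  -2.89] z 17.81 F stage [-2.05  0.5 ] 0.34 yaw 89.93 tilt [0. 0.] w -0.001
```

Request:
play_rows:
  deltas:
    - {"xyz": [0, 2.5, 0], "delta_rot": [0, 0, 0], "jaw": 0}
    - {"xyz": [0, 2.5, 0], "delta_rot": [0, 0, 0], "jaw": 0}
    - {"xyz": [0, 2.5, 0], "delta_rot": [0, 0, 0], "jaw": 0}
    - {"xyz": [0, 2.5, 0], "delta_rot": [0, 0, 0], "jaw": 0}
    - {"xyz": [0, 2.5, 0], "delta_rot": [0, 0, 0], "jaw": 0}
    - {"xyz": [0, 2.5, 0], "delta_rot": [0, 0, 0], "jaw": 0}
    - {"xyz": [0, 2.5, 0], "delta_rot": [0, 0, 0], "jaw": 0}
    - {"xyz": [0, 2.5, 0], "delta_rot": [0, 0, 0], "jaw": 0}
    - {"xyz": [0, 2.5, 0], "delta_rot": [0, 0, 0], "jaw": 0}
    - {"xyz": [0, 2.5, 0], "delta_rot": [0, 0, 0], "jaw": 0}

```text
time: 9.35
ee_pos: [0.5278, -0.0591, 0.0909]
orientation: [[0.219, 0.976, -0.0], [0.976, -0.219, 0.0], [0.0, -0.0, -1.0]]
force: [-1.2, 0.4, -0.2]
width: -0.0
```

```bash
python3 snap.py 7
```

```text
t 9.35 tip stage [-13.33  -2.9 ] z 17.86 F stage [-1.26  0.1 ] -0.21 yaw 89.94 tilt [-0.  0.] w -0.0
t 9.45 tip stage [-12.73  -2.83] z 18.04 F stage [-1.35 -1.  ] -0.26 yaw 89.93 tilt [ 0.0011 -0.    ] w -0.003
```

View pics/w7.png

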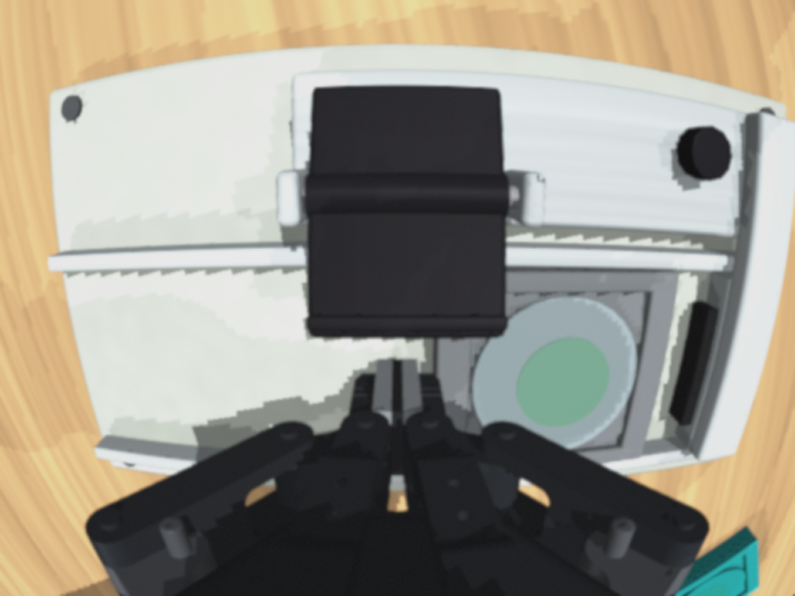

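View pics/s7.png

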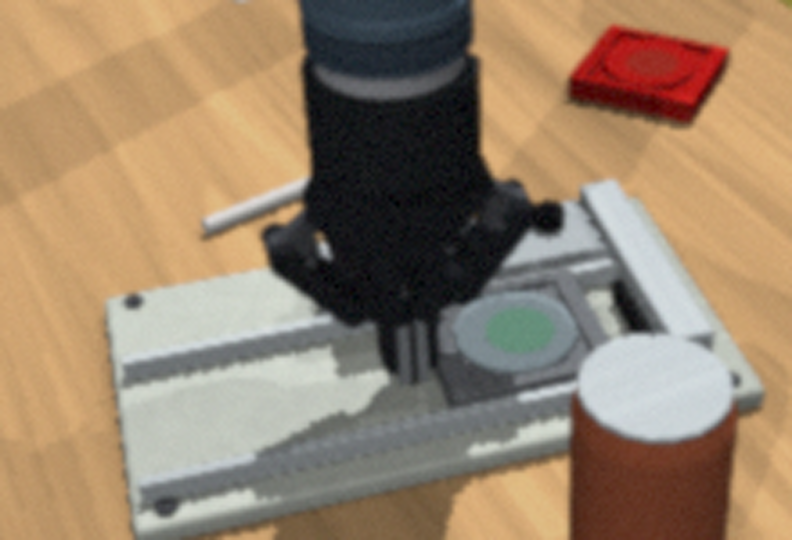

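```bash
python3 - <<'E'
from st import *
import pickle
s,G=pickle.load(open("g7.pkl","rb"));w=G["wrist"];z=lambda x,y:(x/1.42,y/1.42)
print("rear",bpw(w,z(437,345),28,P),"front",bpw(w,z(671,300),28,P),bpw(w,z(648,400),28,P),"stop",bpw(w,z(692,330),20,P),bpw(w,z(675,410),20,P),"arm",bpw(w,z(307,335),57,P),bpw(w,z(507,333),57,P))
E
```

```text
rear [-1.2 15.3] front [79.8 29.8] [78.6 -8.7] stop [98.3 15.3] [ 99.4 -19.6] arm [-35.5  30.1] [13.3 30.5]
```

Request:
play_rows:
  deltas:
    - {"xyz": [0, 2.5, 0], "delta_rot": [0, 0, 0], "jaw": 0}
    - {"xyz": [0, 2.5, 0], "delta_rot": [0, 0, 0], "jaw": 0}
    - {"xyz": [0, 2, 0], "delta_rot": [0, 0, 0], "jaw": 0}
    - {"xyz": [0, 1.5, 0], "delta_rot": [0, 0, 0], "jaw": 0}
    - {"xyz": [0, 1, 0], "delta_rot": [0, 0, 0], "jaw": 0}
    - {"xyz": [0, 1, 0], "delta_rot": [0, 0, 0], "jaw": 0}

```text
time: 10.05
ee_pos: [0.5377, -0.0613, 0.0909]
orientation: [[0.219, 0.976, -0.001], [0.976, -0.219, 0.0], [-0.0, -0.001, -1.0]]
force: [-3.4, 0.5, 1.8]
width: 0.001
```

Request:
play_rows:
  deltas:
    - {"xyz": [0, 1, 0], "delta_rot": [0, 0, 0], "jaw": 0}
    - {"xyz": [0, 1, 0], "delta_rot": [0, 0, 0], "jaw": 0}

```text
time: 10.25
ee_pos: [0.5397, -0.0618, 0.0909]
orientation: [[0.219, 0.976, -0.0], [0.976, -0.219, 0.0], [-0.0, -0.0, -1.0]]
force: [-3.1, -0.7, 2.1]
width: 0.0
```

Request:
play_rows:
  deltas:
    - {"xyz": [0, 1, 0], "delta_rot": [0, 0, 0], "jaw": 0}
    - {"xyz": [0, 1, 0], "delta_rot": [0, 0, 0], "jaw": 0}

```text
time: 10.45
ee_pos: [0.5418, -0.0622, 0.0909]
orientation: [[0.219, 0.976, 0.0], [0.976, -0.219, 0.0], [0.0, 0.0, -1.0]]
force: [-2.3, 0.5, 2.0]
width: 0.001
```

```bash
python3 snap.py 8
```

```text
t 10.45 tip stage [ 1.04 -2.88] z 17.9 F stage [-2.41  0.02] 1.96 yaw 89.94 tilt [0. 0.] w 0.001
t 10.55 tip stage [ 1.36 -2.89] z 17.92 F stage [-2.39 -0.19] 1.31 yaw 89.94 tilt [ 0.0006 -0.    ] w 0.001
```

View pics/w8.png

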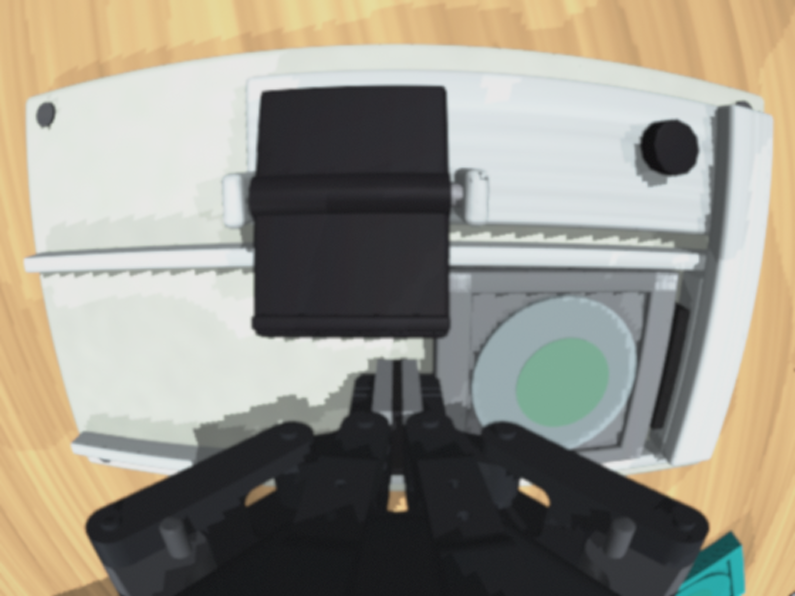

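Request:
play_rows:
  deltas:
    - {"xyz": [0, 0.7, 0], "delta_rot": [0, 0, 0], "jaw": 0}
    - {"xyz": [0, 0.7, 0], "delta_rot": [0, 0, 0], "jaw": 0}
    - {"xyz": [0, 0.6, 0], "delta_rot": [0, 0, 0], "jaw": 0}

```text
time: 10.85
ee_pos: [0.5437, -0.0627, 0.0909]
orientation: [[0.219, 0.976, 0.0], [0.976, -0.219, 0.0], [0.0, 0.0, -1.0]]
force: [-2.3, -0.1, 1.7]
width: 0.005
```

Request:
play_rows:
  deltas:
    - {"xyz": [0, 0.5, 0], "delta_rot": [0, 0, 0], "jaw": 0}
    - {"xyz": [0, 0.5, 0], "delta_rot": [0, 0, 0], "jaw": 0}

```text
time: 11.05
ee_pos: [0.5447, -0.0629, 0.0909]
orientation: [[0.219, 0.976, -0.0], [0.976, -0.219, 0.0], [0.0, -0.0, -1.0]]
force: [-3.2, 1.7, 3.0]
width: 0.003
```

Request:
play_rows:
  deltas:
    - {"xyz": [0, 0.5, 0], "delta_rot": [0, 0, 0], "jaw": 0}
    - {"xyz": [0, 0.5, 0], "delta_rot": [0, 0, 0], "jaw": 0}

```text
time: 11.25
ee_pos: [0.5451, -0.063, 0.0908]
orientation: [[0.219, 0.976, -0.002], [0.976, -0.219, 0.0], [-0.0, -0.002, -1.0]]
force: [-4.7, 1.0, 3.9]
width: 0.003
```

Request:
play_rows:
  deltas:
    - {"xyz": [0, 0.5, 0], "delta_rot": [0, 0, 0], "jaw": 0}
    - {"xyz": [0, 0.5, 0], "delta_rot": [0, 0, 0], "jaw": 0}

```text
time: 11.45
ee_pos: [0.5454, -0.063, 0.0908]
orientation: [[0.219, 0.976, -0.003], [0.976, -0.219, 0.0], [-0.0, -0.003, -1.0]]
force: [-6.1, 1.0, 5.8]
width: -0.001
```

```bash
python3 snap.py 9
```

```text
t 11.45 tip stage [ 4.5 -2.9] z 17.78 F stage [-6.14 -0.3 ] 5.78 yaw 89.95 tilt [-0.0032  0.0002] w -0.001
t 11.55 tip stage [ 4.5  -2.86] z 17.79 F stage [-6.09  0.03] 5.37 yaw 89.95 tilt [-0.0032  0.0002] w 0.0
```

View pics/w9.png

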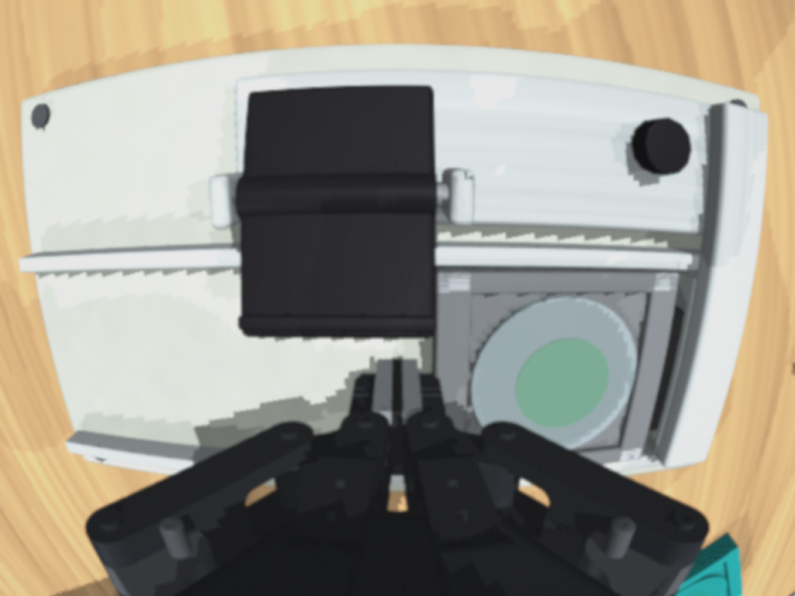

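```bash
python3 - <<'E'
import pickle,cv2
from st import *
s,G=pickle.load(open("g9.pkl","rb"));w=G["wrist"];z=lambda x,y:(x/1.42,y/1.42)
a=cv2.resize(G["wrist"]["img"][180:330,430:510,::-1],None,fx=5,fy=4,interpolation=2); a=cv2.resize(a,(400,600))
b=cv2.resize(G["side"]["img"][225:285,280:360,::-1],None,fx=5,fy=10/1.0,interpolation=2); b=cv2.resize(b,(400,300)); import numpy as np
c=np.zeros((600,800,3),np.uint8);c[:,:400]=a;c[:300,400:]=b;cv2.imwrite("pics/z9.png",c)
print("rear",bpw(w,z(436,350),28,P),"armR",bpw(w,z(434,335),57,P),bpw(w,z(241,335),57,P),"front",bpw(w,z(677,290),28,P),"barface",bpw(w,z(700,290),28,P))
E
```

```text
rear [16.4 13.7] armR [13.2 30.3] [-34.7  29.9] front [99.3 33.5] barface [109.7  33.5]
```

View pics/z9.png

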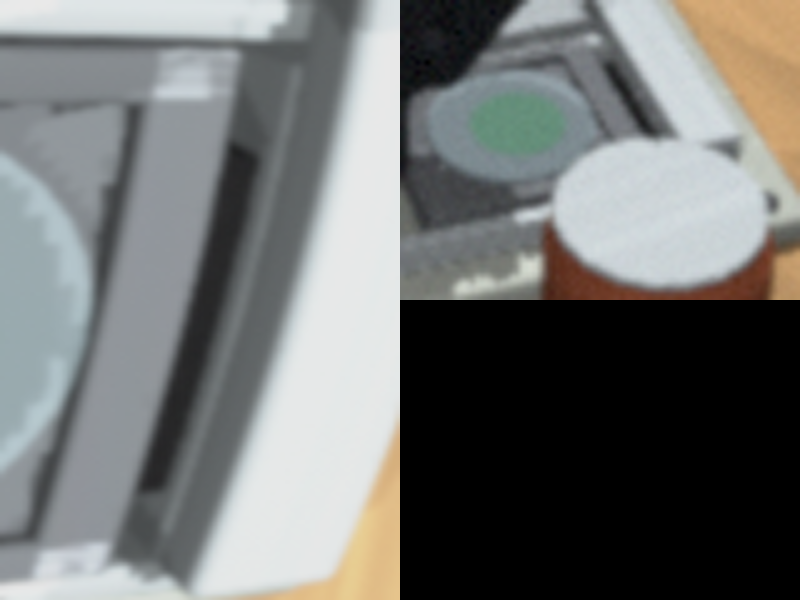

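Request:
play_rows:
  deltas:
    - {"xyz": [0, -2, 0], "delta_rot": [0, 0, 0], "jaw": 0}
    - {"xyz": [0, -4, 0], "delta_rot": [0, 0, 0], "jaw": 0}
    - {"xyz": [0, -7, 0], "delta_rot": [0, 0, 0], "jaw": 0}
    - {"xyz": [0, -7, 0], "delta_rot": [0, 0, 0], "jaw": 0}
    - {"xyz": [0, 0, -12], "delta_rot": [0, 0, 0], "jaw": 0}
    - {"xyz": [0, 0, -25], "delta_rot": [0, 0, 0], "jaw": 0}
    - {"xyz": [0, 0, -25], "delta_rot": [0, 0, 0], "jaw": 0}
    - {"xyz": [0, 0, -15], "delta_rot": [0, 0, 0], "jaw": 0}
    - {"xyz": [0, 0, 0], "delta_rot": [0, 0, 0], "jaw": 0}

```text
time: 12.45
ee_pos: [0.5294, -0.0591, 0.1711]
orientation: [[0.219, 0.976, 0.007], [0.976, -0.219, -0.001], [0.001, 0.007, -1.0]]
force: [0.3, -0.3, -0.5]
width: -0.003
```

Request:
play_rows:
  deltas:
    - {"xyz": [12, 1.5, 0], "delta_rot": [0, 0, 0], "jaw": 0}
    - {"xyz": [12, 1.5, 0], "delta_rot": [0, 0, 0], "jaw": 0}
    - {"xyz": [12, 1, 0], "delta_rot": [0, 0, 0], "jaw": 0}
    - {"xyz": [0, 0, 0], "delta_rot": [0, 0, 0], "jaw": 0}
    - {"xyz": [0, 0, 0], "delta_rot": [0, 0, 0], "jaw": 0}
    - {"xyz": [0, 0, 0], "delta_rot": [0, 0, 0], "jaw": 0}

```text
time: 13.05
ee_pos: [0.5386, -0.0251, 0.1674]
orientation: [[0.219, 0.976, -0.001], [0.976, -0.219, -0.0], [-0.001, -0.001, -1.0]]
force: [0.4, -0.4, 0.1]
width: 0.003
```

```bash
python3 snap.py 10
```

```text
t 13.05 tip stage [-10.3   32.66] z 94.38 F stage [ 0.5 -0.3] 0.15 yaw 89.93 tilt [-0.0011 -0.0004] w 0.003
t 13.15 tip stage [-10.06  32.33] z 94.64 F stage [-0.14 -0.02] 0.13 yaw 89.88 tilt [-0.0006 -0.0004] w 0.004
```

View pics/w10.png

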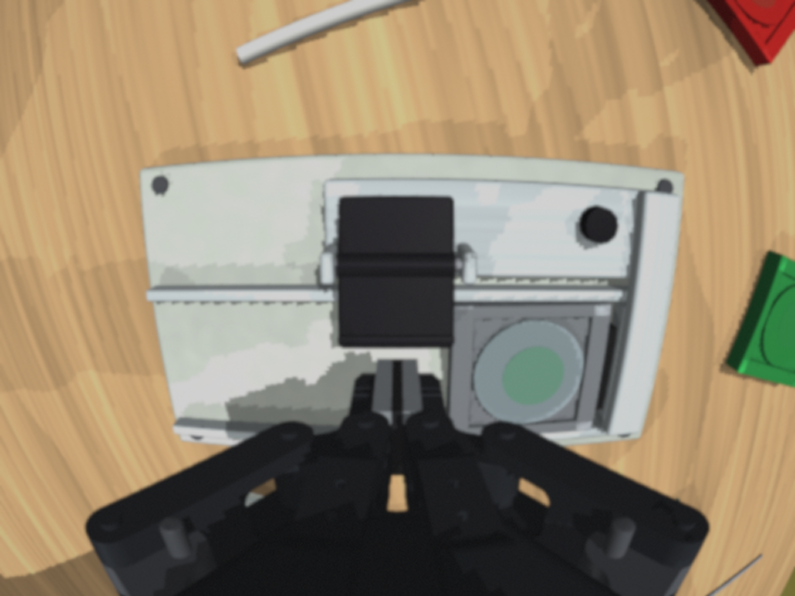

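View pics/s10.png

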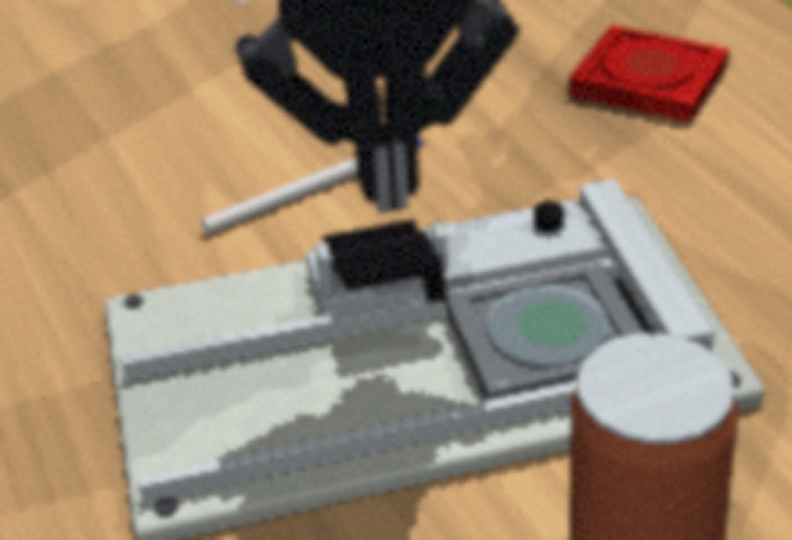

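The carrier sits at the stop and the tooth is just behind its rear face. The tip is centred over the catch arm, so I'll lower it and press.

Request:
play_rows:
  deltas:
    - {"xyz": [1, 0, 12], "delta_rot": [0, 0, 0], "jaw": 0}
    - {"xyz": [0.5, -1, 10], "delta_rot": [0, 0, 0], "jaw": 0}
    - {"xyz": [0, 0, 5], "delta_rot": [0, 0, 0], "jaw": 0}
    - {"xyz": [0, 0, 2], "delta_rot": [0, 0, 0], "jaw": 0}
    - {"xyz": [0, 0, 0], "delta_rot": [0, 0, 0], "jaw": 0}
    - {"xyz": [0, 0, 0], "delta_rot": [0, 0, 0], "jaw": 0}
    - {"xyz": [0, 0, 0], "delta_rot": [0, 0, 0], "jaw": 0}

```text
time: 13.85
ee_pos: [0.5386, -0.023, 0.1393]
orientation: [[0.219, 0.976, 0.001], [0.976, -0.219, -0.0], [0.0, 0.001, -1.0]]
force: [-0.4, 1.1, -0.1]
width: 0.001
```

Request:
play_rows:
  deltas:
    - {"xyz": [0, 0, 1.5], "delta_rot": [0, 0, 0], "jaw": 0}
    - {"xyz": [0, 0, 1.5], "delta_rot": [0, 0, 0], "jaw": 0}
    - {"xyz": [0, 0, 1.5], "delta_rot": [0, 0, 0], "jaw": 0}
    - {"xyz": [0, 0, 1.5], "delta_rot": [0, 0, 0], "jaw": 0}

```text
time: 14.25
ee_pos: [0.5382, -0.023, 0.1328]
orientation: [[0.219, 0.976, 0.0], [0.976, -0.219, -0.0], [-0.0, 0.0, -1.0]]
force: [-0.8, 0.2, -0.3]
width: -0.003
```

```bash
python3 snap.py 11
```

```text
t 14.25 tip stage [-11.    34.61] z 59.77 F stage [-0.8   0.05] -0.26 yaw 89.94 tilt [ 0. -0.] w -0.003
t 14.35 tip stage [-11.25  34.53] z 59.57 F stage [ 1.26 -0.26] 0.4 yaw 89.94 tilt [-0.0006  0.    ] w -0.0
```

View pics/s11.png

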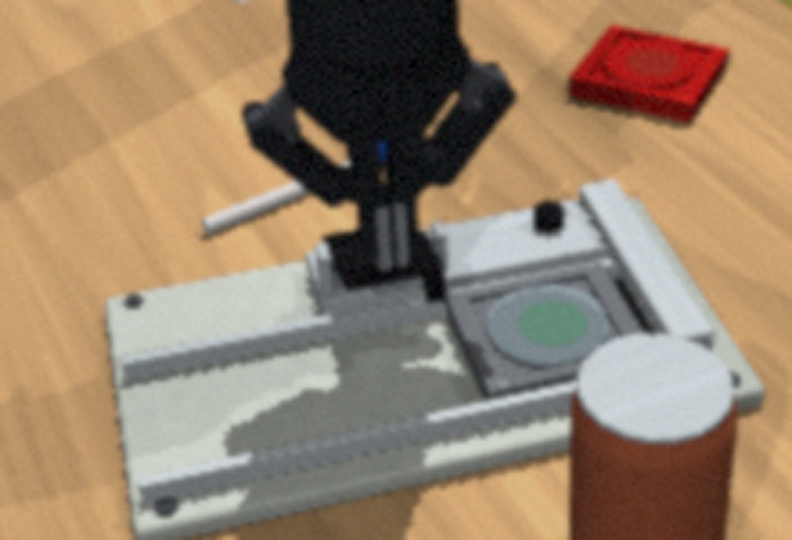

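Request:
play_rows:
  deltas:
    - {"xyz": [0, 0, 1], "delta_rot": [0, 0, 0], "jaw": 0}
    - {"xyz": [0, 0, 1], "delta_rot": [0, 0, 0], "jaw": 0}
    - {"xyz": [0, 0, 1], "delta_rot": [0, 0, 0], "jaw": 0}

```text
time: 14.65
ee_pos: [0.5383, -0.023, 0.1298]
orientation: [[0.219, 0.976, 0.0], [0.976, -0.219, 0.0], [0.0, 0.0, -1.0]]
force: [-0.9, 0.0, -0.3]
width: 0.003
```

Request:
play_rows:
  deltas:
    - {"xyz": [0, 0, 1], "delta_rot": [0, 0, 0], "jaw": 0}
    - {"xyz": [0, 0, 1], "delta_rot": [0, 0, 0], "jaw": 0}

```text
time: 14.85
ee_pos: [0.5384, -0.0231, 0.1288]
orientation: [[0.219, 0.976, -0.0], [0.976, -0.219, -0.001], [-0.001, -0.0, -1.0]]
force: [-3.0, -1.0, 7.9]
width: 0.0
```

Request:
play_rows:
  deltas:
    - {"xyz": [0, 0, 1], "delta_rot": [0, 0, 0], "jaw": 0}
    - {"xyz": [0, 0, 1], "delta_rot": [0, 0, 0], "jaw": 0}

```text
time: 15.05
ee_pos: [0.5382, -0.0237, 0.1269]
orientation: [[0.219, 0.976, -0.001], [0.976, -0.219, -0.001], [-0.001, -0.0, -1.0]]
force: [-3.1, -1.7, 6.8]
width: -0.002
```

Request:
play_rows:
  deltas:
    - {"xyz": [0, 0, 1], "delta_rot": [0, 0, 0], "jaw": 0}
    - {"xyz": [0, 0, 1], "delta_rot": [0, 0, 0], "jaw": 0}

```text
time: 15.25
ee_pos: [0.5381, -0.0243, 0.1246]
orientation: [[0.22, 0.976, -0.001], [0.976, -0.22, -0.002], [-0.002, -0.0, -1.0]]
force: [-2.2, -2.3, 5.4]
width: -0.003
```

Request:
play_rows:
  deltas:
    - {"xyz": [0, 0, 1], "delta_rot": [0, 0, 0], "jaw": 0}
    - {"xyz": [0, 0, 1], "delta_rot": [0, 0, 0], "jaw": 0}

```text
time: 15.45
ee_pos: [0.5384, -0.0237, 0.122]
orientation: [[0.22, 0.976, 0.0], [0.976, -0.22, -0.001], [-0.0, 0.001, -1.0]]
force: [0.8, -0.9, 0.3]
width: -0.001
```

Request:
play_rows:
  deltas:
    - {"xyz": [0, 0, 1], "delta_rot": [0, 0, 0], "jaw": 0}
    - {"xyz": [0, 0, 1], "delta_rot": [0, 0, 0], "jaw": 0}

```text
time: 15.65
ee_pos: [0.5383, -0.0223, 0.1195]
orientation: [[0.219, 0.976, 0.0], [0.976, -0.219, 0.001], [0.001, -0.0, -1.0]]
force: [-0.3, 0.1, 0.5]
width: 0.004
```

```bash
python3 snap.py 12
```

```text
t 15.65 tip stage [-11.13  35.43] z 46.51 F stage [-0.33  0.06] 0.51 yaw 89.97 tilt [0.0001 0.001 ] w 0.004
t 15.75 tip stage [-11.37  35.31] z 46.39 F stage [0.42 0.42] -0.32 yaw 89.98 tilt [-0.0005  0.0008] w -0.0
```

View pics/s12.png

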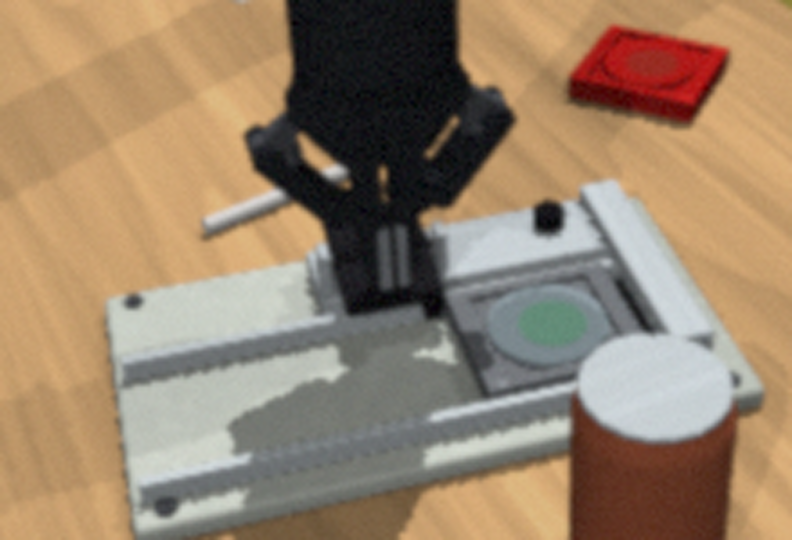

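View pics/w12.png

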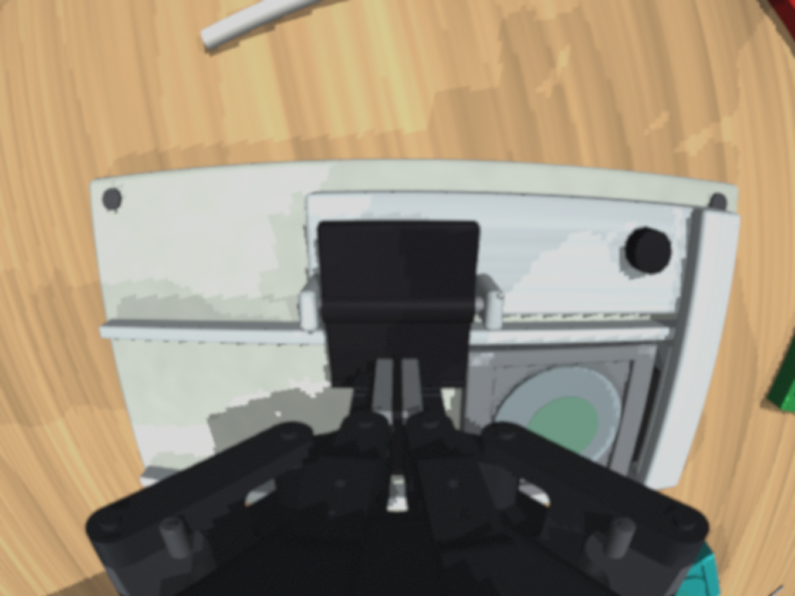

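The catch has snapped down and the press force fell to zero. I'll lift off and check.

Request:
play_rows:
  deltas:
    - {"xyz": [0, 0, -10], "delta_rot": [0, 0, 0], "jaw": 0}
    - {"xyz": [0, 0, -25], "delta_rot": [0, 0, 0], "jaw": 0}
    - {"xyz": [0, 0, -35], "delta_rot": [0, 0, 0], "jaw": 0}
    - {"xyz": [0, 0, -35], "delta_rot": [0, 0, 0], "jaw": 0}
    - {"xyz": [0, 0, -30], "delta_rot": [0, 0, 0], "jaw": 0}
    - {"xyz": [0, -20, -15], "delta_rot": [0, 0, 0], "jaw": 0}
    - {"xyz": [0, 0, 0], "delta_rot": [0, 0, 0], "jaw": 0}
    - {"xyz": [0, 0, 0], "delta_rot": [0, 0, 0], "jaw": 0}
    - {"xyz": [0, 0, 0], "delta_rot": [0, 0, 0], "jaw": 0}
    - {"xyz": [0, 0, 0], "delta_rot": [0, 0, 0], "jaw": 0}

```text
time: 16.75
ee_pos: [0.5184, -0.0188, 0.2686]
orientation: [[0.219, 0.976, -0.002], [0.976, -0.219, 0.0], [-0.0, -0.002, -1.0]]
force: [0.1, -0.6, 0.2]
width: 0.0
```

```bash
python3 snap.py 13; python3 - <<'E'
import pickle,cv2,numpy as np
s,G=pickle.load(open("g13.pkl","rb"))
a=cv2.resize(G["side"]["img"][210:280,230:350,::-1],None,fx=6.5,fy=6.5,interpolation=2);cv2.imwrite("pics/z13.png",a)
E
```

```text
t 16.75 tip stage [-31.37  34.4 ] z 195.61 F stage [ 0.27 -0.53] 0.25 yaw 89.93 tilt [-0.0022  0.0003] w 0.0
t 16.85 tip stage [-31.28  34.46] z 195.78 F stage [-1.08  0.65] 0.09 yaw 89.93 tilt [-0.002   0.0003] w 0.004
```

View pics/w13.png

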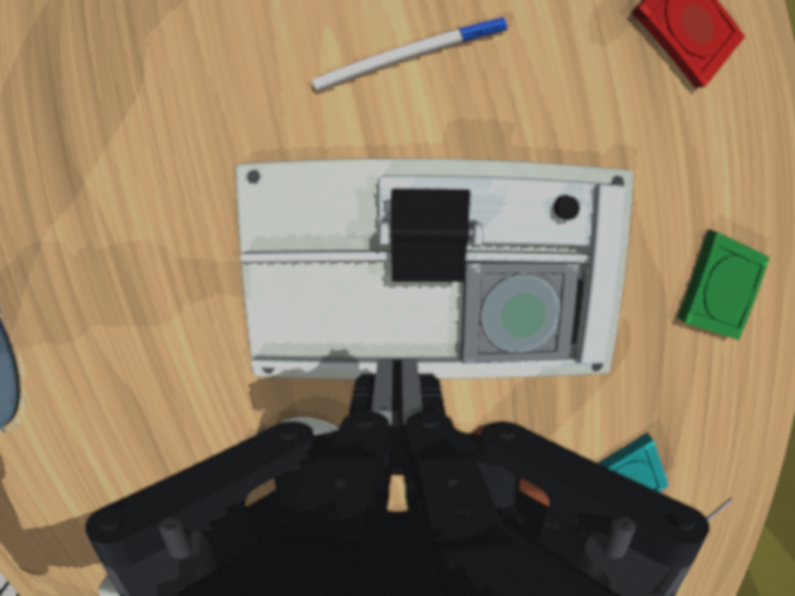

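View pics/z13.png

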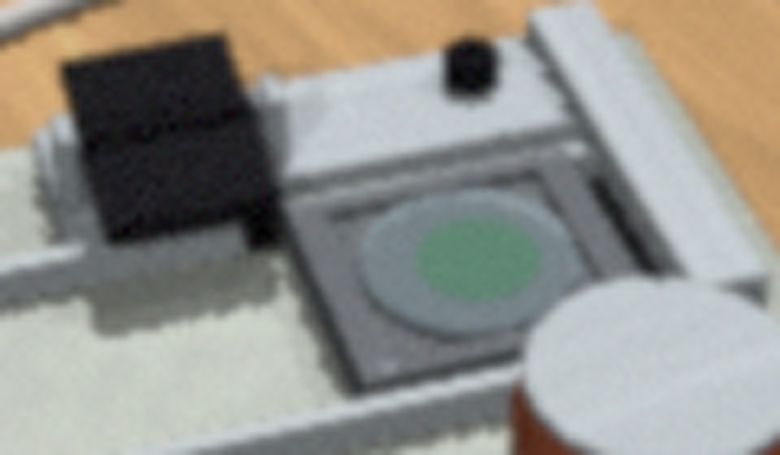

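The inner arm is down, its tooth sits behind the carrier's rear face at (265,225) in the zoomed view, and the carrier is against the rubber. The tin, pen and lookalikes haven't moved. I'll hand in.

```bash
python3 -c "
from plant import hand_in
print(hand_in())"
```

```text
the job is handed in; nothing more can be done
None
```

I slid the carrier home against the rubber stop and pressed the catch past its centre. It snapped shut with its tooth behind the carrier. I handed in at about 17 s of the 50 s allowed.

- **Push:** I used closed fingers on the rear face at about y -3 mm. Sliding took roughly 1–5 N. At the stop the push reading rose to about 6 N over less than 1 mm, which fits the rubber. Counting a 5–6 N upward drag on the tip, the highest total read was about 8.4 N, against the 15 N limit.
- **Press:** The reading peaked at about 8 N downward, 8.5 N in all, against the 22 N limit. It fell to zero as the catch went over its centre.
- **Last pictures:** With the arm lifted clear, the catch is down and the carrier is against the stop. The pen, the tin and the look-alike blocks show no sign of movement. The gripper half hid the glass dish lid in the last picture, but the arm never came near it.

- **Disagreement in the measurements:** The camera fits put the stage 3–13 mm lower than stated. I kept the nominal heights and felt for contact instead; the catch was touched at about z 56 mm, close to the stated 57 mm.
- **Force sampling:** I only read the forces at the end of each short move, so a brief higher peak in between could have gone unseen.

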